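# Lay out the tube-cutting kit round the stand and the blade tin

## Task

Set out the tube-cutting place: lay the short copper tube in the rear pair of V notches of the wooden stand (the pair farther from the robot) and the black marker in the front pair, both centred end to end on the stand. Lay the blue tube cutter on the worktop in the gap between the stand and the green tin, parallel to the tube and marker, centred along the stand and about 25 mm clear of it. Set the tape measure flat on the middle of the tin's lid, its longer side along the tin's longer side.

Things in the scene. Friction and masses are not known exactly. Their poses are not given: they have to be found in the camera images.
- tube_mid (a point): middle of the axis of the short copper tube, a plain straight copper rod 130 mm long and 10.4 mm in diameter (33 g), lying flat and able to roll. The point's y axis runs along the tube; its x and z axes roll with it. Not the 200 mm copper tube that lies farther back and left: that one is fixed clutter. It may start in the gap between stand and tin
- marker_mid (a point): middle of the axis of the felt marker, black with a white band, 131 mm long, 16 mm in diameter (18 g), lying flat and able to roll. The point's y axis runs along the marker; its x and z axes roll with it. It may start in the gap between stand and tin
- tube_cutter: blue screw tube cutter with a grey stem and black knob, lying flat, 37 mm wide (x) by 114 mm long (y) by 20 mm high, 0.16 kg; origin at the middle of its underside. The blue body, 30 mm wide from x -15 to +15 mm, fills y -7 to +57 mm, 18 mm high: grip it there across x, about at y +15 mm; stem and knob lie along x = -10 mm at negative y
- tape_measure: dark tape measure with a yellow patch lying on its side, 64 mm wide (x) by 72 mm long (y) by 33 mm high, 0.19 kg; origin at the middle of its underside. The solid case is 63 mm wide across x; grip it there
- stand: fixed wooden stand, base 96 mm (x) by 90 mm (y), 10 mm thick; origin at the middle of its underside, which lies on the worktop; +x points away from the robot (turned at most 0.2 rad). Two grooves run along its y axis, each made of two 12 mm thick 90-degree V notches at y = +35 and -35 mm, 53 mm high, with room for fingers between. Stand and tin lie one behind the other, either one nearer the robot
- rear_groove (a point): middle of the rear groove at the bottom of its V, 30 mm behind the stand's origin (x +30) and 34 mm up; axes as the stand's. The mouth of the V is 38 mm wide; the tube's axis comes to rest 7 mm above this point
- front_groove (a point): middle of the front groove at the bottom of its V, 30 mm in front of the stand's origin (x -30) and 34 mm up; axes as the stand's. The marker's axis comes to rest 11 mm above this point
- tin: fixed closed tin box, dark green with a paper label, 86 mm (x) by 119 mm (y), flat lid 44 mm above its underside; origin at the middle of its underside, +x points away from the robot (turned at most about 0.15 rad)

How it is judged (in metres and radians):
At the end, for the whole second after the job is handed in: Tube in rear, marker in front notches (centred within 15 mm, along them); cutter flat between stand and tin, parallel within 0.2 rad, origin 74-110 mm from the stand's axis, centred within 15 mm; tape measure flat on the lid within 15 mm of its middle, square within 0.2 rad; all at rest (x of tube_mid in the frame of stand between 0.022 and 0.038 m and y of tube_mid in the frame of stand between -0.015 and 0.015 m and z of tube_mid in the frame of stand between 0.034 and 0.049 m and angle between the y axis of each of tube_mid, marker_mid and the y axis of stand, either way round below 0.12 rad and x of marker_mid in the frame of stand between -0.038 and -0.022 m and y of marker_mid in the frame of stand between -0.015 and 0.015 m and z of marker_mid in the frame of stand between 0.037 and 0.053 m and ((x of tin in the frame of stand above 0 m and x of tube_cutter in the frame of stand between 0.074 and 0.11 m) or (x of tin in the frame of stand below 0 m and x of tube_cutter in the frame of stand between -0.11 and -0.074 m)) and y of tube_cutter in the frame of stand between -0.015 and 0.015 m and angle between the y axis of tube_cutter and the y axis of stand, either way round below 0.2 rad and angle between tube_cutter's own z axis and vertical below 0.15 rad and height (world z) of tube_cutter below 0.012 m and horizontal distance between tape_measure and tin below 0.015 m and z of tape_measure in the frame of tin between 0.038 and 0.052 m and angle between tape_measure's own z axis and vertical below 0.1 rad and angle between the y axis of tape_measure and the y axis of tin, either way round below 0.2 rad and linear speed of each of short_tube, marker, tube_cutter, tape_measure below 0.02 m/s); the robot touches nothing.
It also fails if it takes over 104 s, if anything falls off the work surface, if the arm or the gripper's body presses on something with over 40 N, if the wrist force passes 120 N, or if a joint passes its speed limit or range.

## Robot

A 7-joint arm with a two-finger parallel gripper is mounted at the origin on a cart in front of the work surface, level with it; the furniture and walls round the work are solid. World frame = base frame: x ahead of the robot, y to its left, z up, the work surface at z = 0. Lengths are in mm, angles in rad, forces in N, time in s.
With the tool pointing down it reaches from about 425 to 925 mm from the base axis. Payload 6.8 kg.
Tool frame: the origin (TCP) lies on the centre line of the jaws, within the pads' length; the fingertips stand 19 mm ahead of it and the grasp point (between the pads) is the TCP; z points along the fingers, y is the direction in which the jaws open and shut (so a half turn about z gives the same grasp; the last joint's range is limited). The gripper opens to 88 mm and grips with 3 to 60 N. Pads are 20 mm wide; open, the fingers measure 115 mm over their backs; the gripper's body (75 mm by 178 mm) begins 61 mm behind the grasp point.
Start: joints at [-1.356, 0.477, 0.022, 1.555, -0.011, 1.109, -0.083], TCP at [214.122, 640.156, 208.564] pointing down, gripper open.
Joint ranges: [-2.96, 2.96], [-0.34, 2.1], [-1.41, 1.46], [0.24, 2.44], [-1.37, 4.51], [0.17, 1.92], [-2.96, 2.96]. Speed limits (rad/s): [2.39, 2.39, 3.14, 3.14, 3.14, 3.14, 3.14].

## Interface

Orientations are given as a rotation vector (axis times angle).
In Python, from plant import r gives the robot as it stands. The module is installed in compiled form; this text tells all that it offers.
- The arm moves only by the shell command python3 -m inch 'ROWS' [FORCE]. ROWS is a JSON object of lists of equal length, an entry for each row: "gripper": the closure in counts, from 0 (fully open) to 255 (shut); "offset": the shift along the tool's x, y, z in cm, a list of three; "spin": the turn about the tool's z in rad. In form: {"gripper": [gripper, ...], "offset": [[x, y, z], ...], "spin": [spin, ...]}. A call has 1 to 20 rows; each row shifts and turns the commanded pose from where the row before left it, along the tool's axes as they then stand; what a row does not reach is not made up. A row lasts 1/12 s, in which the tool goes at most 41.7 mm and 7.16 degrees, less where a joint would pass 70% of its speed; a pose out of reach is approached as far as the arm can. A call with a gripper value outside its range is refused whole. The fingers move at their own pace and stop on an object; FORCE is the grip in N (left out, the last holds). Time passes only in rows, so rows that do not move let the fingers close. It gives the time, the measured TCP pose, the force and the opening at its end, in the units of the state.
- r.observe(): the state, without advancing time (a new reading comes with each control period).
- r.grab_frame(name): name is "scene" or "top" or "wrist"; returns the picture (480x640x3 uint8, blue, green, red); there is no depth.
- r.get_calibration(name): a dict with "fx", "fy", "cx", "cy" (pixels), "R" (3x3) and "t" (3): a world point X has camera coordinates R X + t; the wrist camera has in their place "T_tool_cam" (4x4, takes a point from camera to tool coordinates, whose origin is the TCP and whose axes are the flange's). Camera axes: x right, y down, z forward; pixel columns grow to the right and rows downward; lengths in mm; the calibration is good to about 2 mm. The wrist camera is an equidistant fisheye: a pixel r from the principal point sees the ray r / f radians off the axis. A picture is of the moment at which its call begins: read the wrist's pose just before it. get_calibration takes no time and is no camera call.
- r.close_job(): hands the job in, once; it reports no verdict.
The state is a dict: "t": time; "joint_pos": joint angles; "dq": joint speeds; "joint_torque": joint torques, N m; "tool_pos": TCP position; "eef_rot": TCP orientation; "contact_force": force on the tool from outside, world axes, zero at the start; "wrist_torque": the same for the moment, N m; "finger_gap": finger opening in mm.
Only numpy, scipy, OpenCV 4.12 (cv2) and the standard library are available. Lean on these libraries where they do the work, as an engineer would, in place of code of your own. Each camera call takes 0.05 s, during which the arm holds its last target.

## Working session

There is one attempt and no reset: what is moved stays moved. The work goes in short steps, Python scripts to look and compute and a shell command to move; the robot and the scene stay as the last step left them, time stands still between calls to the robot, and variables do not carry over. Pictures are saved under pics/ and viewed, and the job is handed in when it is done.

```bash
mkdir -p pics; ls; python3 - <<'E'
from plant import r
import cv2,numpy as np
np.set_printoptions(precision=4,suppress=True)
s=r.observe(); print(s)
for n in("scene","top","wrist"):
    c=r.get_calibration(n); print(n,c)
    cv2.imwrite(f"pics/{n}0.png",r.grab_frame(n))
E
```

```text
pics
{'t': 0.0, 'joint_pos': array([-1.3561,  0.4778,  0.0224,  1.5564, -0.0115,  1.1093, -0.0831]), 'dq': array([-0.0001,  0.0009, -0.0008,  0.0007, -0.0005, -0.0013, -0.0001]), 'joint_torque': array([ -0.0003, -58.2843,   1.5339, -27.2612,  -0.0545,   0.0169,
         0.0002]), 'tool_pos': array([213.9577, 639.5336, 207.5959]), 'eef_rot': array([-0.5049, -3.1006,  0.0028]), 'contact_force': array([ 0.9205, -0.5328, -0.3646]), 'wrist_torque': array([ 0.0322,  0.0301, -0.0269]), 'finger_gap': 87.68626446298984}
scene {'fx': 523.0714765672307, 'fy': 523.0714765672307, 'cx': 314.3319794808692, 'cy': 238.68629099482186, 'R': array([[ 0.7839, -0.6208,  0.0108],
       [-0.3352, -0.4378, -0.8342],
       [ 0.5226,  0.6503, -0.5513]]), 't': array([-311.9713,  310.1751,  500.1488])}
top {'fx': 564.7378709846329, 'fy': 564.7378709846329, 'cx': 320.1247048618594, 'cy': 237.11030998142485, 'R': array([[ 0.0328, -0.9994,  0.0049],
       [-0.9771, -0.0331, -0.2102],
       [ 0.2103,  0.0021, -0.9776]]), 't': array([170.5484, 532.9513, 947.6879])}
wrist {'fx': 371.64829954431775, 'fy': 371.64829954431775, 'cx': 321.8599559122424, 'cy': 244.52883231756277, 'T_tool_cam': array([[   0.0004,   -0.9679,   -0.2514,   68.7339],
       [   1.    ,    0.0005,   -0.0003,    0.3768],
       [   0.0004,   -0.2514,    0.9679, -177.1485],
       [   0.    ,    0.    ,    0.    ,    1.    ]])}
```

View pics/top0.png

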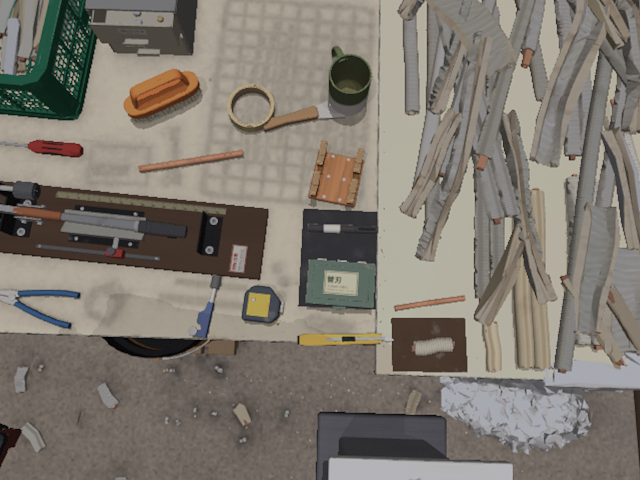

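View pics/scene0.png

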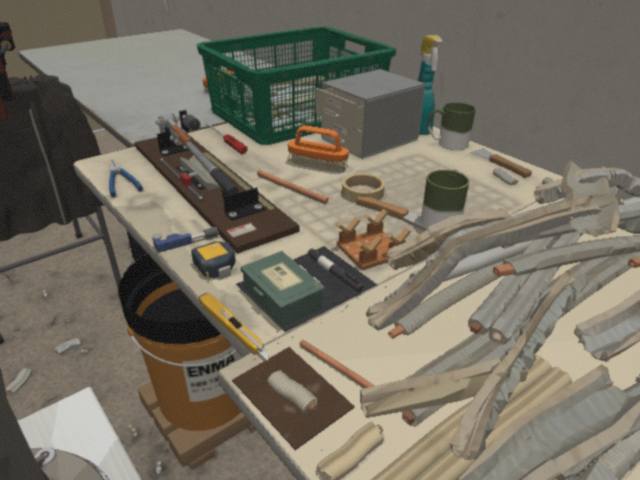

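View pics/wrist0.png

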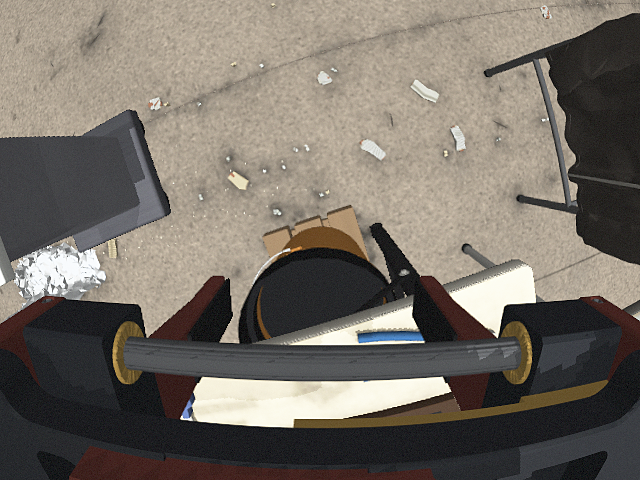

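The top view shows the tin at about (340,283), with the stand behind it at (337,180). The marker lies in the gap at (337,228), the short tube is at (430,302), the cutter at (208,307) and the tape at (261,305). I'll zoom in to get exact pixels.

```bash
cat > h.py <<'E'
import numpy as np,cv2
from plant import r
from scipy.spatial.transform import Rotation as Ro
np.set_printoptions(precision=2,suppress=True)
def ray(n,u,v):
    c=r.get_calibration(n); R=np.array(c["R"]);t=np.array(c["t"])
    d=R.T@np.array([(u-c["cx"])/c["fx"],(v-c["cy"])/c["fy"],1]); return -R.T@t,d
def onz(n,u,v,z):
    o,d=ray(n,u,v); return o+d*(z-o[2])/d[2]
def proj(n,X):
    c=r.get_calibration(n); p=np.array(c["R"])@np.array(X,float)+np.array(c["t"])
    return p[:2]/p[2]*c["fx"]+[c["cx"],c["cy"]]
def wray(u,v,s):
    c=r.get_calibration("wrist"); T=np.array(c["T_tool_cam"])
    x=np.array([u-c["cx"],v-c["cy"]]); rr=np.hypot(*x)+1e-9; th=rr/c["fx"]
    d=np.r_[np.sin(th)*x/rr,np.cos(th)]
    Rt=Ro.from_rotvec(s["eef_rot"]).as_matrix()
    return s["tool_pos"]+Rt@T[:3,3], Rt@T[:3,:3]@d
def wonz(u,v,z,s):
    o,d=wray(u,v,s); return o+d*(z-o[2])/d[2]
def crop(n,src,x0,y0,x1,y1,f):
    im=cv2.imread(src)[y0:y1,x0:x1]
    im=cv2.resize(im,None,fx=f,fy=f,interpolation=cv2.INTER_CUBIC); cv2.imwrite(n,im)
E
python3 - <<'E'
from h import *
crop("pics/t1.png","pics/top0.png",180,140,480,340,2.6)
crop("pics/t2.png","pics/top0.png",290,140,390,240,6)
crop("pics/s1.png","pics/scene0.png",150,190,420,390,2.9)
for u,v in((140,168),(242,154),(396,306),(464,298)): print(onz("top",u,v,5))
for n,u,v in(("scene",302,344),("top",396,306)): print(onz(n,u,v,5))
E
```

```text
[661.79 538.05   5.  ]
[696.88 344.43   5.  ]
[414.23  45.81   5.  ]
[432.97 -78.61   5.  ]
[410.52  44.04   5.  ]
[414.23  45.81   5.  ]
```

View pics/t1.png

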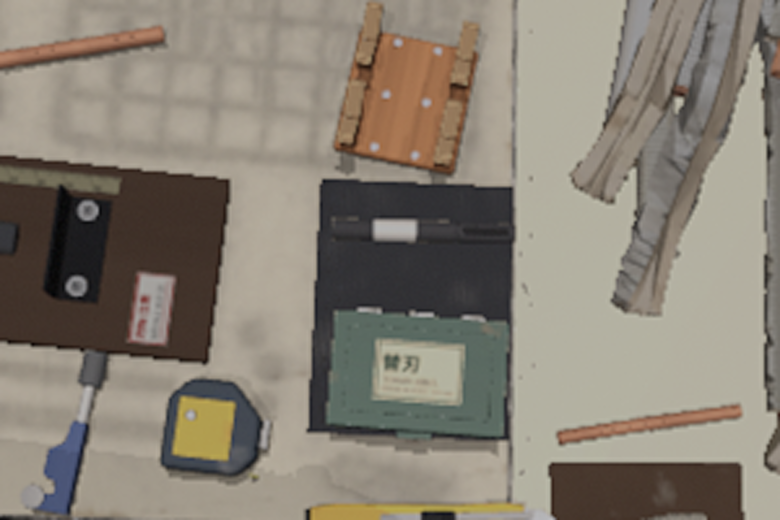

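View pics/t2.png

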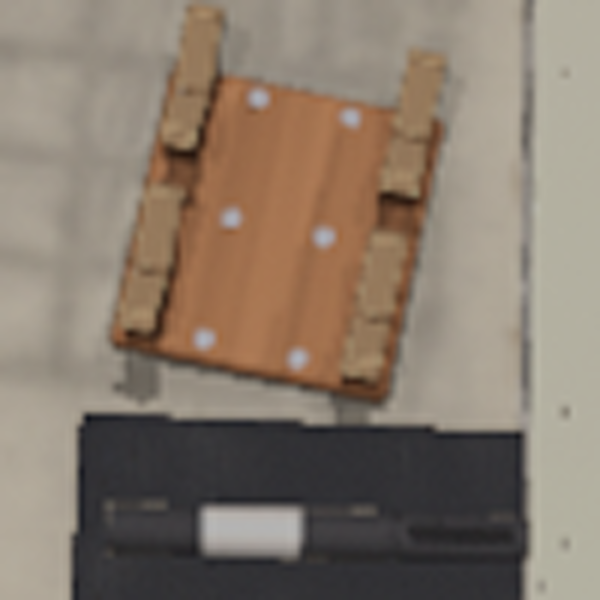

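View pics/s1.png

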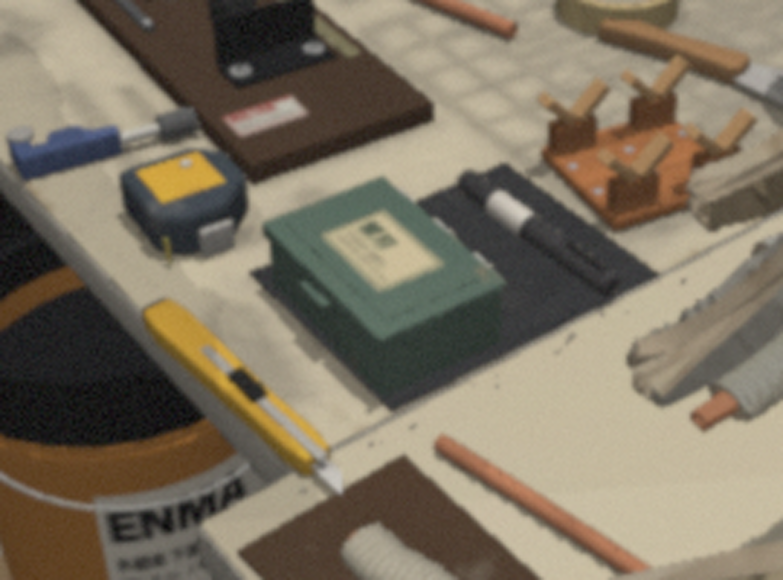

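```bash
python3 - <<'E'
from h import *
def up(P,x0,y0,f): return [((x+.5)/f-.5+x0,(y+.5)/f-.5+y0) for x,y in P]
print("cams",ray("top",320,240)[0],ray("scene",320,240)[0])
c=[onz("top",*p,10) for p in up([(113,345),(387,400),(443,120)],290,140,6)]
print("stand base",*c, [np.linalg.norm(c[i]-c[i+1]) for i in(0,1)], "center",(c[0]+c[2])/2, "yaw",np.arctan2(*(c[2]-c[1])[[1,0]]), np.arctan2(*(-(c[1]-c[0])[[0,1]]*[-1,1])))
sc=[onz("top",*p,10) for p in up([(259,98),(351,117),(231,217),(324,237),(204,339),(297,358)],290,140,6)]
print("screws",np.array(sc),np.mean(sc,0))
# notch tops: outer end points z=53
tp=[onz("top",*p,53) for p in up([(205,8),(137,332),(430,52),(360,382)],290,140,6)]
print("tops",np.array(tp),np.mean(tp,0))
l=np.array([onz("top",*p,44) for p in up([(335,311),(508,321),(506,438),(328,428)],180,140,2.6)])
print("lid",l,l.mean(0),[np.linalg.norm(l[i]-l[(i+1)%4]) for i in range(4)])
e=l[0]-l[1]+l[3]-l[2]; print("tin yaw of y",np.arctan2(-e[0],e[1]))
l=np.array([onz("scene",*p,44) for p in up([(383,178),(505,285),(380,340),(265,232)],150,190,2.9)])
print("lid scene",l,l.mean(0))
sm=np.array([onz("scene",*p,0) for p in [(0,0)]])
im=cv2.imread("pics/top0.png");hsv=cv2.cvtColor(im,cv2.COLOR_BGR2HSV)
def mask(name,lo,hi,box,z):
    x0,y0,x1,y1=box; m=cv2.inRange(hsv,lo,hi); k=np.zeros_like(m);k[y0:y1,x0:x1]=m[y0:y1,x0:x1]
    n,lab,st,ce=cv2.connectedComponentsWithStats(k); i=1+np.argmax(st[1:,4]); k=(lab==i).astype(np.uint8)
    cn=max(cv2.findContours(k,0,1)[0],key=cv2.contourArea)
    W=np.array([onz("top",*p[0],z)[:2] for p in cn],np.float32)
    rc=cv2.minAreaRect(W); print(name,st[i],rc); print(cv2.boxPoints(rc)); 
mask("tube",(3,90,80),(15,255,255),(385,285,475,320),5)
mask("cutterblue",(105,100,40),(125,255,255),(185,270,230,340),18)
mask("yellow",(20,120,80),(32,255,255),(240,280,285,330),33)
mask("white",(0,0,140),(180,40,255),(315,218,352,240),16)
# marker ends
mk=[onz("top",*p,8) for p in up([(107,529),(526,534)],290,140,6)]
print("marker",mk,np.linalg.norm(mk[0]-mk[1]),(mk[0]+mk[1])/2)
ms=[onz("scene",*p,8) for p in up([(463,181),(612,284)],150,190,2.9)]
print("marker scene",ms,np.linalg.norm(ms[0]-ms[1]),(ms[0]+ms[1])/2)
E
```

```text
cams [ 315.86  186.07 1037.71] [  87.12 -383.13  537.87]
stand base [613.51 212.98  10.  ] [598.52 126.33  10.  ] [691.81 110.29  10.  ] [np.float64(87.93628641939016), np.float64(94.6502947843788)] center [652.66 161.64  10.  ] yaw -0.17022036450770286 -0.17120768495664376
screws [[697.19 169.32  10.  ]
 [691.8  139.73  10.  ]
 [657.   177.09  10.  ]
 [651.37 147.39  10.  ]
 [616.45 184.39  10.  ]
 [611.24 154.93  10.  ]] [654.17 162.14  10.  ]
tops [[709.96 187.5   53.  ]
 [605.38 204.76  53.  ]
 [698.   117.83  53.  ]
 [592.03 137.07  53.  ]] [651.34 161.79  53.  ]
lid [[488.4  207.58  44.  ]
 [485.45  88.76  44.  ]
 [405.48  89.12  44.  ]
 [408.21 209.33  44.  ]] [446.89 148.7   44.  ] [np.float64(118.85713818918855), np.float64(79.96578124755904), np.float64(120.23803796508791), np.float64(80.21410409188492)]
tin yaw of y -0.023774899418037725
lid scene [[489.58 203.11  44.  ]
 [483.43  85.76  44.  ]
 [407.39  90.03  44.  ]
 [409.38 200.21  44.  ]] [447.44 144.78  44.  ]
tube [395 296  70  15 317] ((422.74725341796875, -15.175697326660156), (8.959280967712402, 129.20404052734375
[... 230 characters left out ...]
.29 386.09]
 [386.5  376.53]
 [387.59 380.99]
 [348.38 390.55]]
yellow [247 293  23  24 453] ((406.3607177734375, 294.53009033203125), (37.65448760986328, 39.55445861816406), 85.61666870117188)
[[385.2  277.27]
 [424.64 274.25]
 [427.52 311.79]
 [388.08 314.81]]
white [324 225  16   7 110] ((553.6441650390625, 167.74334716796875), (11.438334465026855, 27.917253494262695), 1.9439634084701538)
[[547.45 181.5 ]
 [548.4  153.6 ]
 [559.83 153.99]
 [558.89 181.89]]
marker [array([554.45, 212.68,   8.  ]), array([557.29,  81.98,   8.  ])] 130.7355390610241 [555.87 147.33   8.  ]
marker scene [array([555.73, 213.57,   8.  ]), array([560.01,  84.3 ,   8.  ])] 129.34247187284907 [557.87 148.94   8.  ]
```

```bash
cat >> h.py <<'E'
def jaw(s=None):
    s=s or r.observe(); R=Ro.from_rotvec(s["eef_rot"]).as_matrix(); return R,np.arctan2(R[1,1],R[0,1])
def plan(X,yaw=None,half=0):
    """spin (then) offset cm; yaw = world direction of jaw axis (mod pi)"""
    s=r.observe(); R,a=jaw(s); sp=0
    if yaw is not None:
        d=(yaw-a+np.pi/2)%np.pi-np.pi/2+half*np.pi; sp=-d
    R2=R@Ro.from_rotvec([0,0,sp]).as_matrix()
    o=R2.T@(np.array(X)-s["tool_pos"])/10
    print("spin %.3f (%.1f rows)"%(sp,abs(sp)/.125),"offset cm",o,"now",s["tool_pos"],"jaw yaw %.3f"%a,"tilt",R[:2,2],"t",round(s["t"],2),"j7 %.2f"%s["joint_pos"][6],"gap %.1f"%s["finger_gap"],"F",s["contact_force"])
E
python3 - <<'E'
from h import *
R,a=jaw();print(R,a)
plan([556.5,148,100],0.022); plan([556.5,148,100],0.022,1)
E
```

```text
[[-0.95  0.32 -0.  ]
 [ 0.32  0.95 -0.  ]
 [-0.   -0.   -1.  ]] 1.248076153746501
spin 1.226 (9.8 rows) offset cm [-49.9   33.17  10.84] now [213.97 639.71 207.84] jaw yaw 1.248 tilt [-0. -0.] t 0.15 j7 -0.08 gap 87.5 F [-0.73  0.21  0.24]
spin -1.916 (15.3 rows) offset cm [ 49.9  -33.17  10.84] now [213.97 639.71 207.84] jaw yaw 1.248 tilt [-0. -0.] t 0.15 j7 -0.08 gap 87.5 F [-0.73  0.21  0.24]
```

```bash
python3 -m inch '{"gripper":[0,0,0,0,0,0,0,0,0,0],"offset":[[0,0,0],[0,0,0],[0,0,0],[0,0,0],[0,0,0],[0,0,0],[0,0,0],[0,0,0],[0,0,0],[0,0,0]],"spin":[0.1226,0.1226,0.1226,0.1226,0.1226,0.1226,0.1226,0.1226,0.1226,0.1226]}' && python3 -m inch '{"gripper":[110,110,110,110,110,110,110,110,110,110,110,110,110,110,110,110,110,110,110,110],"offset":[[-2.5,1.66,0],[-2.5,1.66,0],[-2.5,1.66,0],[-2.5,1.66,0],[-2.5,1.66,0],[-2.5,1.66,0],[-2.5,1.66,0],[-2.5,1.66,0],[-2.5,1.66,0],[-2.5,1.66,0],[-2.5,1.66,0],[-2.5,1.66,0],[-2.5,1.66,0],[-2.5,1.66,0],[-2.5,1.66,0],[-2.5,1.66,0],[-2.5,1.66,0],[-2.5,1.66,0],[-2.5,1.66,0],[-2.5,1.66,0]],"spin":[0,0,0,0,0,0,0,0,0,0,0,0,0,0,0,0,0,0,0,0]}'
python3 - <<'E'
from h import *
s=r.observe(); cv2.imwrite("pics/w1.png",r.grab_frame("wrist")); 
plan([556.5,148,100],0.022)
R,_=jaw(s); np.savez("w1.npz",**{k:s[k] for k in("tool_pos","eef_rot")})
E
```

```text
t: 0.98
tool_pos: [214.0, 639.9, 208.2]
eef_rot: [2.203, 2.239, -0.001]
contact_force: [0.5, 0.8, 0.5]
finger_gap: 87.8
t: 2.65
tool_pos: [557.5, 146.3, 208.4]
eef_rot: [-2.197, -2.246, 0.0]
contact_force: [0.3, 0.4, -0.0]
finger_gap: 49.9
spin -0.007 (0.1 rows) offset cm [ 0.89 -0.43 10.89] now [560.73 139.58 208.94] jaw yaw 0.015 tilt [ 0. -0.] t 2.7 j7 -0.16 gap 50.0 F [ 1.72 -4.48  1.  ]
```

View pics/w1.png

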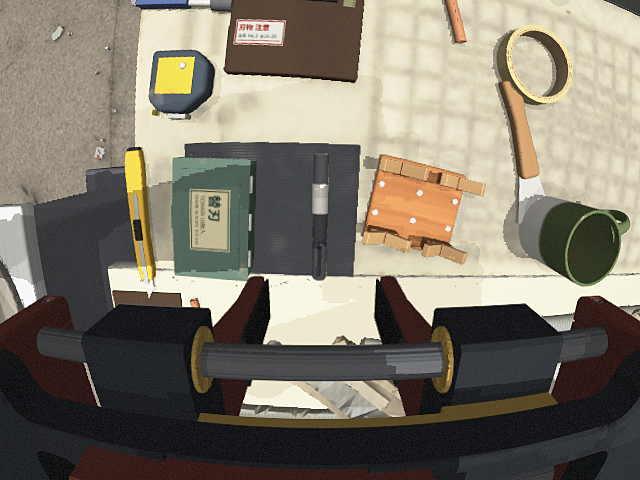

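The wrist view shows the marker at (320,215), the stand at (425,205), the tin lid at (213,217) and the tape at (180,83). The arm was still settling when this was taken, so I'll retake it and measure.

```bash
python3 - <<'E'
from h import *
s=r.observe(); im=r.grab_frame("wrist"); cv2.imwrite("pics/w2.png",im); np.savez("w2.npz",tool_pos=s["tool_pos"],eef_rot=s["eef_rot"])
s2=r.observe(); print(s["tool_pos"],s2["tool_pos"])
crop("pics/w2c.png","pics/w2.png",130,40,500,300,2.1)
E
```

```text
[560.73 139.58 208.94] [559.34 141.82 208.76]
```

View pics/w2c.png

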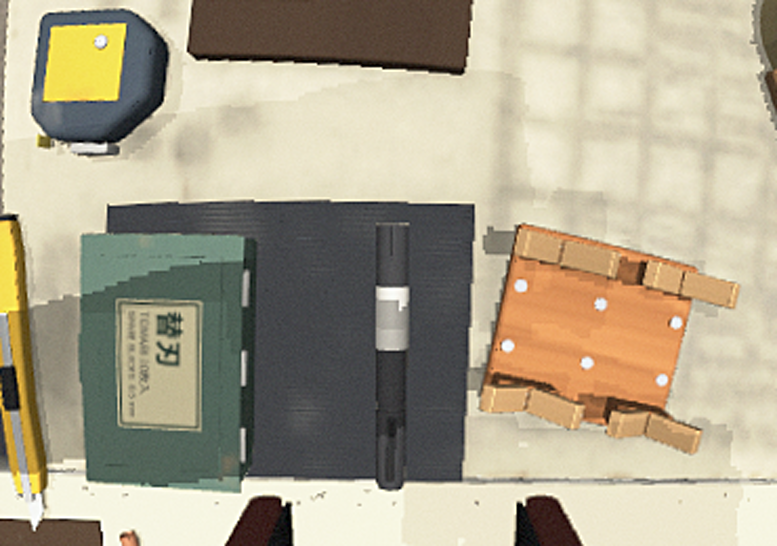

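```bash
python3 - <<'E'
from h import *
d=np.load("w2.npz"); s={k:d[k] for k in d}
P=lambda x,y,z: wonz((x+.5)/2.1-.5+130,(y+.5)/2.1-.5+40,z,s)
m=np.array([P(393,222,8),P(389,488,8)]);print("marker",m,np.linalg.norm(m[0]-m[1]),m.mean(0))
l=np.array([P(*p,44) for p in[(82,234),(86,480),(240,491),(246,238)]]);print("lid",l,l.mean(0))
b=np.array([P(*p,10) for p in[(518,226),(482,402),(697,270)]]);print("base",b,(b[1]+b[2])/2)
sc=np.array([P(*p,10) for p in[(521,286),(508,346),(600,304),(587,363),(676,323),(662,380)]]);print("screw",sc.mean(0))
t=np.array([P(*p,33) for p in[(51,24),(126,23),(121,101),(43,99)]]);print("yellow",t,t.mean(0))
t=np.array([P(*p,33) for p in[(33,95),(43,12),(115,10),(166,50),(163,103),(128,141),(58,135)]]);print("tapetop",t)
E
```

```text
marker [[554.96 212.27   8.  ]
 [554.62  78.65   8.  ]] 133.62810106027044 [554.79 145.46   8.  ]
lid [[412.59 209.64  44.  ]
 [406.6   91.4   44.  ]
 [484.9   88.14  44.  ]
 [490.82 205.1   44.  ]] [448.73 148.57  44.  ]
base [[614.91 211.95  10.  ]
 [600.21 124.88  10.  ]
 [707.75 195.26  10.  ]] [653.98 160.07  10.  ]
screw [654.96 160.55  10.  ]
yellow [[389.28 314.89  33.  ]
 [428.91 310.51  33.  ]
 [427.83 272.06  33.  ]
 [386.64 277.06  33.  ]] [408.16 293.63  33.  ]
tapetop [[381.02 279.7   33.  ]
 [384.43 321.85  33.  ]
 [422.93 317.8   33.  ]
 [449.43 295.11  33.  ]
 [448.73 269.49  33.  ]
 [431.73 252.53  33.  ]
 [395.24 258.38  33.  ]]
```

```bash
python3 - <<'E'
from h import *
plan([555.5,147,21.5],0.01)
E
```

```text
spin 0.004 (0.0 rows) offset cm [ 0.57 -0.41 18.72] now [559.34 141.82 208.76] jaw yaw 0.014 tilt [ 0. -0.] t 2.75 j7 -0.16 gap 49.8 F [0.48 0.58 0.03]
```

```bash
python3 -m inch '{"gripper":[110,110,110,110,110,110,110,110],"offset":[[0,0,2.5],[0,0,2.5],[0,0,2.5],[0,0,2.5],[0,0,2.5],[0,0,2],[0,0,0],[0,0,0]],"spin":[0,0,0,0,0,0,0,0]}' >/dev/null; python3 - <<'E'
from h import *
plan([555.5,147,21.5],0.01)
E
```

```text
spin 0.013 (0.1 rows) offset cm [-0.08 -0.04  4.14] now [555.99 147.84  62.89] jaw yaw 0.023 tilt [-0. -0.] t 3.42 j7 -0.06 gap 49.6 F [1.61 0.62 0.37]
```

```bash
python3 -m inch '{"gripper":[110,110,110,110,110,230,230,230,230,230],"offset":[[-0.08,-0.04,1.5],[0,0,1.5],[0,0,1.1],[0,0,0],[0,0,0],[0,0,0],[0,0,0],[0,0,0],[0,0,0],[0,0,0]],"spin":[0.013,0,0,0,0,0,0,0,0,0]}' 12;  python3 - <<'E'
from h import *
plan([555.5,147,21.5],0.01)
E
```

```text
t: 4.25
tool_pos: [556.8, 146.9, 22.9]
eef_rot: [2.211, 2.231, 0.001]
contact_force: [-0.1, 0.6, 0.1]
finger_gap: 20.2
spin -0.001 (0.0 rows) offset cm [ 0.01 -0.13  0.14] now [556.84 146.89  22.9 ] jaw yaw 0.009 tilt [0. 0.] t 4.25 j7 -0.04 gap 20.2 F [-0.08  0.63  0.14]
```

```bash
python3 -m inch '{"gripper":[255,255,255,255,255,255,255,255,255,255,255,255],"offset":[[0,0,0],[0,0,0],[0,0,0],[0,0,0],[0,0,-1],[0,0,-2],[0,0,-3],[0,0,-3],[0,0,-2],[0,0,-1],[0,0,0],[0,0,0]],"spin":[0,0,0,0,0,0,0,0,0,0,0,0]}' 12;  python3 - <<'E'
from h import *
cv2.imwrite("pics/w3.png",r.grab_frame("wrist"));cv2.imwrite("pics/s3.png",r.grab_frame("scene"))
a=-0.171; S=np.array([653.7,161,0]); c,n=np.cos(a),np.sin(a)
f=S+[-30*c,-30*n,0]; print(f)
plan([f[0],f[1],45+14+60],a)
crop("pics/s3c.png","pics/s3.png",200,150,440,330,3)
E
```

```text
t: 5.25
tool_pos: [556.4, 146.9, 142.5]
eef_rot: [-2.211, -2.232, -0.001]
contact_force: [-0.8, 0.5, -1.5]
finger_gap: 0.5
[624.14 166.11   0.  ]
spin 0.180 (1.4 rows) offset cm [3.09 6.43 2.2 ] now [555.57 146.61 141.16] jaw yaw 0.009 tilt [-0. -0.] t 5.35 j7 -0.13 gap 0.9 F [ 0.67 -0.62  0.08]
```

View pics/s3c.png

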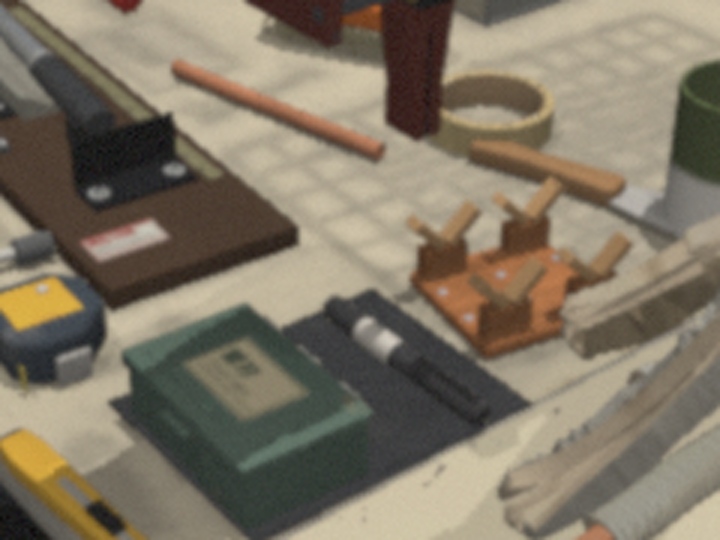

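View pics/w3.png

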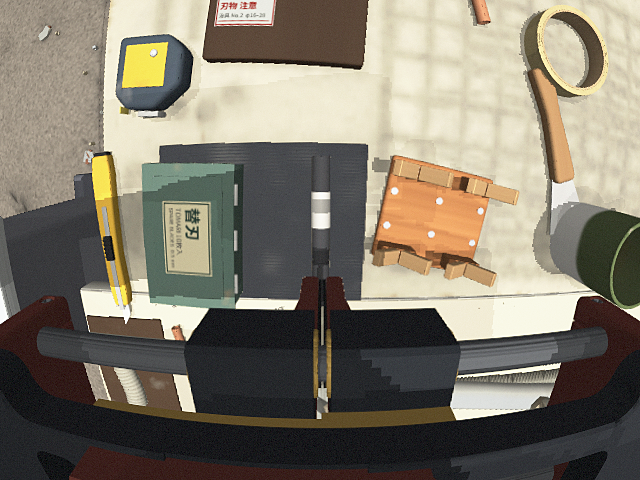

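```bash
python3 - <<'E'
from h import *
s=r.observe(); T=s["tool_pos"]
for dz in(0,-19): print((proj("scene",T+[0,0,dz])-[200,150])*3, proj("scene",T+[0,0,dz]),proj("top",T+[0,0,dz]))
f=r.grab_frame("top");cv2.imwrite("pics/t3.png",f);crop("pics/t3c.png","pics/t3.png",260,140,420,300,4)
E
```

```text
[409.08 153.39] [336.36 201.13] [346.29 210.05]
[407.84 185.22] [335.95 211.74] [345.72 212.96]
```

View pics/t3c.png

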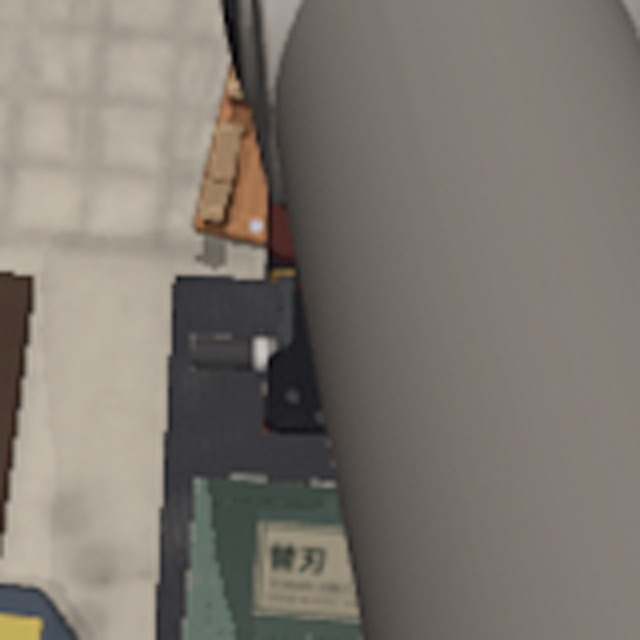

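View pics/s3.png

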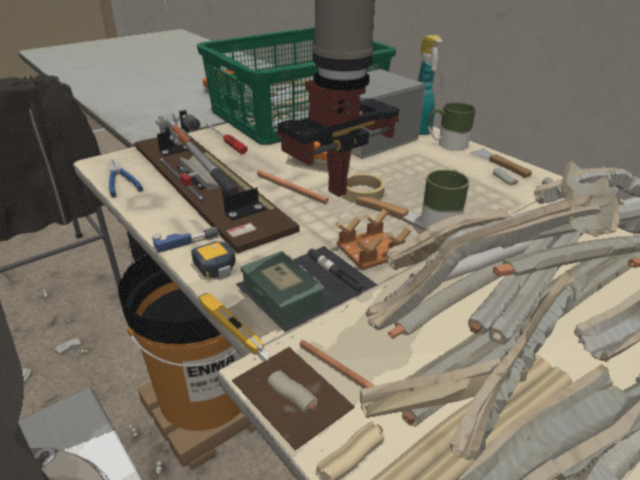

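```bash
python3 - <<'E'
from h import *
crop("pics/w3c.png","pics/w3.png",240,240,400,360,4.8)
crop("pics/s3d.png","pics/s3.png",270,90,410,210,5)
# project tool points into wrist image (fisheye)
c=r.get_calibration("wrist");T=np.linalg.inv(c["T_tool_cam"])
def wp(X):
    p=T[:3,:3]@np.array(X,float)+T[:3,3]; th=np.arctan2(np.hypot(p[0],p[1]),p[2]); q=p[:2]/np.hypot(p[0],p[1])*th*c["fx"]; return q+[c["cx"],c["cy"]]
for y in(0,25,-25):
  for z in(-40,-19,0,19): print(y,z,wp([0,y,z]),wp([10,y,z]))
E
```

```text
0 -40 [322.35 322.84] [322.37 300.57]
0 -19 [322.29 302.54] [322.31 282.33]
0 0 [322.25 287.71] [322.26 269.14]
0 19 [322.21 275.4 ] [322.23 258.27]
25 -40 [382.8  322.17] [384.28 300.07]
25 -19 [375.99 302.15] [377.06 282.07]
25 0 [370.96 287.47] [371.77 269.01]
25 19 [366.74 275.27] [367.38 258.22]
-25 -40 [261.87 322.15] [260.44 300.04]
-25 -19 [268.57 302.12] [267.54 282.04]
-25 0 [273.52 287.44] [272.74 268.98]
-25 19 [277.67 275.24] [277.06 258.18]
```

View pics/w3c.png

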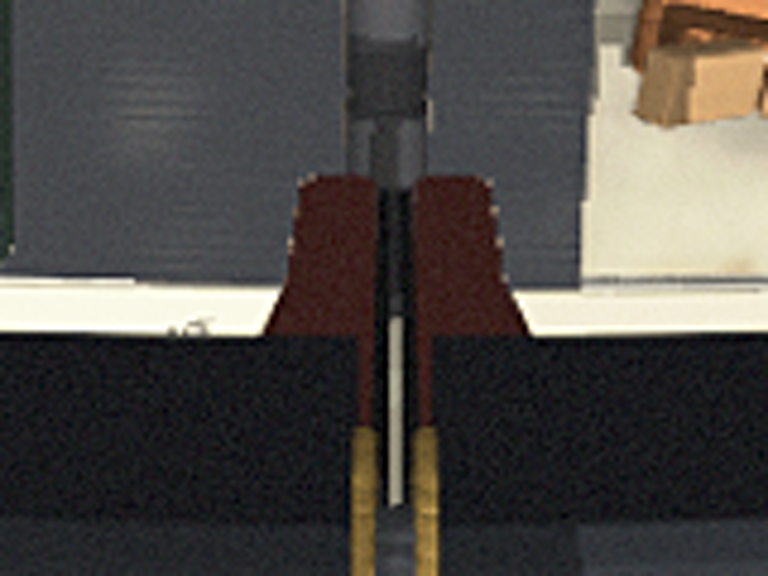

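View pics/s3d.png

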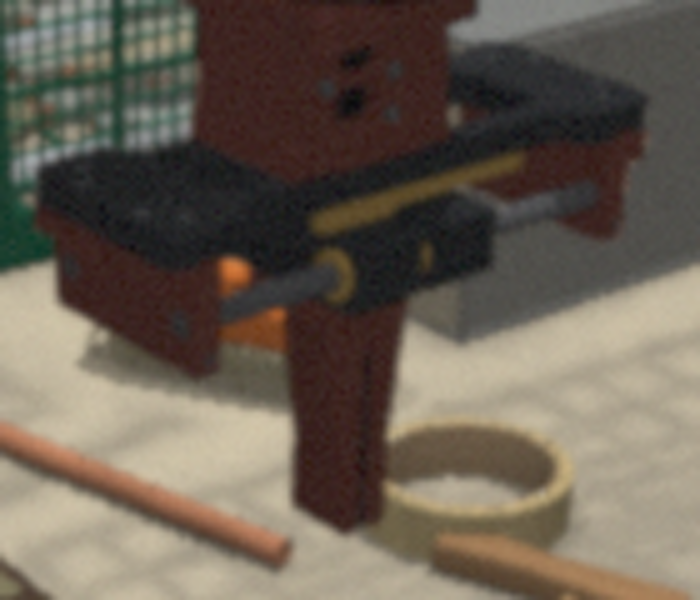

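Missed: the marker is still on the mat. In both views (scene tip at (339,196), wrist tip at row 277) the real fingertips sit about 12 mm behind the reported TCP, where the text says 19 mm ahead. I'll open again and go down about 30 mm further in small, force-checked steps.

```bash
python3 -m inch '{"gripper":[110,110,110,110,110,110,110,110,110,110,110,110],"offset":[[0,0,0],[0,0,0],[0,0,1],[0,0,2],[0,0,2],[0,0,2],[0,0,2],[0,0,2],[0,0,1],[0,0,0],[0,0,0],[0,0,0]],"spin":[0,0,0,0,0,0,0,0,0,0,0,0]}' 12;  python3 - <<'E'
from h import *
s=r.observe();im=r.grab_frame("wrist");cv2.imwrite("pics/w4.png",im)
plan([555.5,147,-7],0.01)
cv2.imwrite("pics/s4.png",r.grab_frame("scene"))
crop("pics/s4c.png","pics/s4.png",240,170,400,310,5)
E
```

```text
t: 6.4
tool_pos: [557.4, 146.8, 23.3]
eef_rot: [2.211, 2.231, 0.002]
contact_force: [1.5, 0.3, 0.1]
finger_gap: 50.0
spin -0.001 (0.0 rows) offset cm [ 0.   -0.21  3.06] now [557.56 146.95  23.57] jaw yaw 0.009 tilt [0. 0.] t 6.45 j7 -0.04 gap 49.9 F [-0.05  0.28  0.  ]
```

View pics/s4c.png

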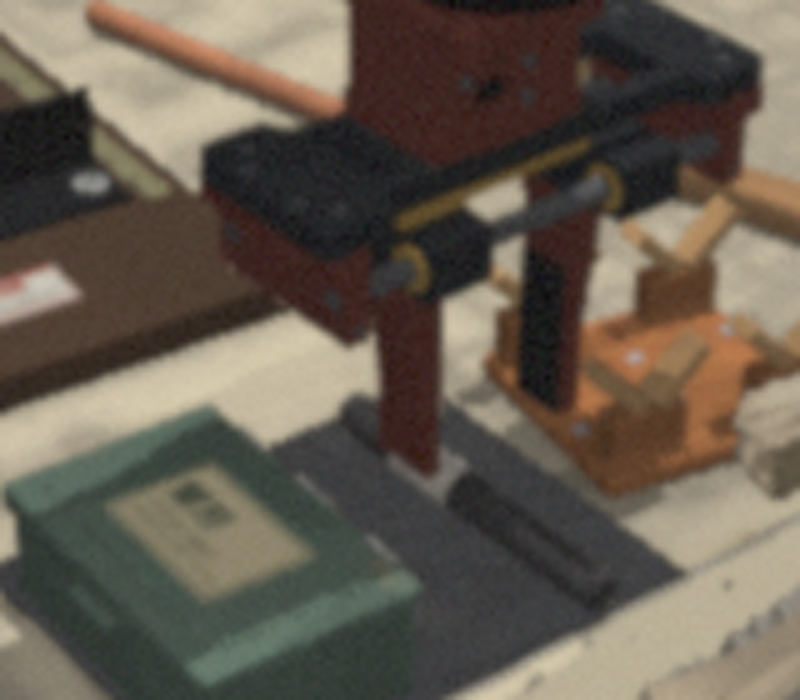

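View pics/w4.png

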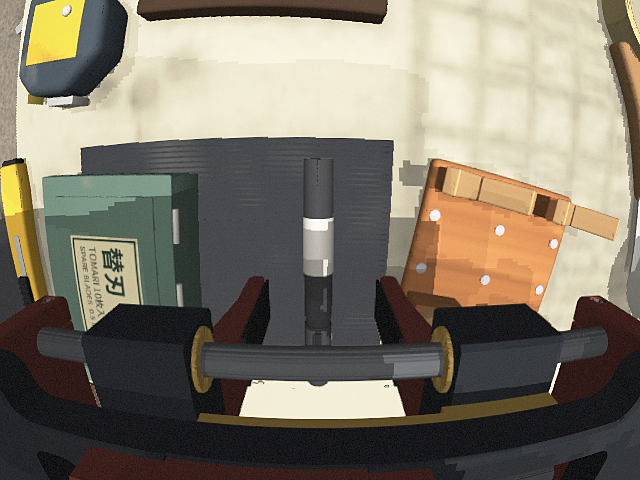

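```bash
python3 - <<'E'
from h import *
# front finger tip bottom corners in crop: left (382,452), right-bottom (425,472), rightmost (438,462)
for p in[(382,452),(425,475),(438,462)]:
    o,d=ray("scene",p[0]/5+240,p[1]/5+170)
    for x in(520,532): print(p,x,o+d*(x-o[0])/d[0])
    for y in(137,157): print(p,"y",y,o+d*(y-o[1])/d[1])
# rear finger bottom: (522,395),(562,412),(578,400)
for p in[(522,395),(562,412),(578,400)]:
    o,d=ray("scene",p[0]/5+240,p[1]/5+170)
    for y in(137,157): print(p,"y",y,o+d*(y-o[1])/d[1])
E
```

```text
(382, 452) 520 [520.   149.41  42.35]
(382, 452) 532 [532.   164.18  28.62]
(382, 452) y 137 [509.91 137.    53.9 ]
(382, 452) y 157 [526.17 157.    35.29]
(425, 475) 520 [520.   127.61  45.85]
(425, 475) 532 [532.   141.76  32.22]
(425, 475) y 137 [527.96 137.    36.8 ]
(425, 475) y 157 [544.91 157.    17.54]
(438, 462) 520 [520.   121.47  54.49]
(438, 462) 532 [532.   135.46  41.09]
(438, 462) y 137 [533.32 137.    39.62]
(438, 462) y 157 [550.48 157.    20.46]
(522, 395) y 137 [568.73 137.    51.09]
(522, 395) y 157 [587.24 157.    32.37]
(562, 412) y 137 [587.33 137.    36.36]
(562, 412) y 157 [606.57 157.    17.08]
(578, 400) y 137 [594.41 137.    38.27]
(578, 400) y 157 [613.92 157.    19.06]
```

```bash
python3 -m inch '{"gripper":[110,110,110,110,110,110,110],"offset":[[0,-0.2,0.7],[0,0,0.8],[0,0,0.8],[0,0,0.5],[0,0,0.3],[0,0,0],[0,0,0]],"spin":[0,0,0,0,0,0,0]}' 12;  python3 - <<'E'
from h import *
plan([555.5,147,-9],0.01)
cv2.imwrite("pics/s5.png",r.grab_frame("scene"))
crop("pics/s5c.png","pics/s5.png",240,170,400,310,5)
E
```

```text
t: 7.08
tool_pos: [554.6, 146.6, -8.7]
eef_rot: [-2.212, -2.231, 0.001]
contact_force: [0.5, -0.0, 0.3]
finger_gap: 50.0
spin -0.001 (0.0 rows) offset cm [0.04 0.09 0.03] now [554.56 146.58  -8.74] jaw yaw 0.009 tilt [-0. -0.] t 7.08 j7 -0.02 gap 50.0 F [ 0.52 -0.02  0.26]
```

View pics/s5c.png

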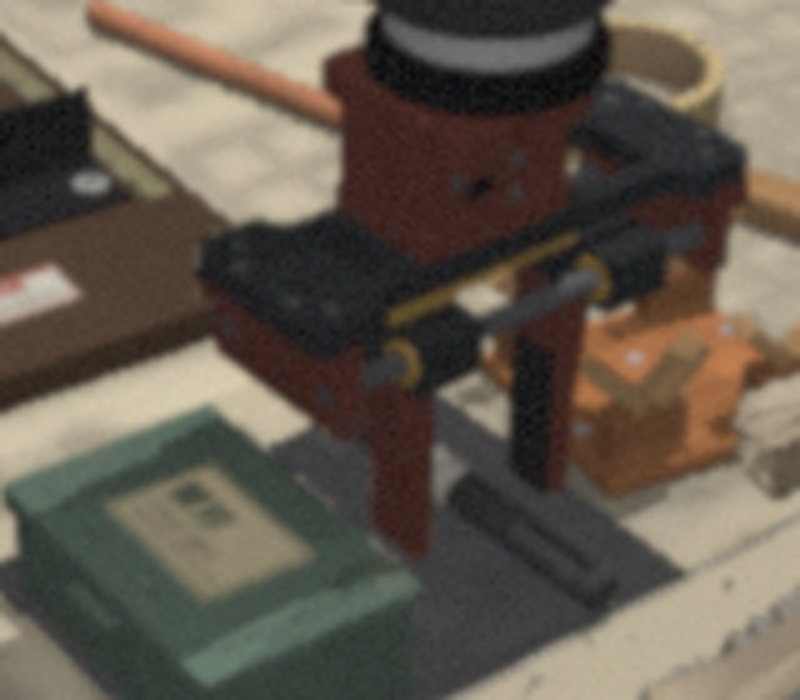

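The fingers now straddle the marker properly, with tips near (415,550) and (545,485) in the crop, close to the mat and with no contact force. Closing and lifting.

```bash
python3 -m inch '{"gripper":[255,255,255,255,255,255,255,255,255,255,255,255,255,255,255,255,255,255],"offset":[[0,0,0],[0,0,0],[0,0,0],[0,0,0],[0,0,0],[0,0,0],[0,0,0],[0,0,-1],[0,0,-2],[0,0,-2.5],[0,0,-2.5],[0,0,-2],[0,0,-1],[0,0,0],[0,0,0],[0,0,0],[0,0,0],[0,0,0]],"spin":[0,0,0,0,0,0,0,0,0,0,0,0,0,0.09,0.09,0,0,0]}' 12;  python3 - <<'E'
from h import *
cv2.imwrite("pics/s6.png",r.grab_frame("scene"));cv2.imwrite("pics/w6.png",r.grab_frame("wrist"))
a=-0.171; S=np.array([653.7,161,0]); c,n=np.cos(a),np.sin(a)
f=S+[-30*c,-30*n,0]; print(f)
plan([f[0],f[1],45-17+50],a)
crop("pics/s6c.png","pics/s6.png",240,130,400,270,5)
E
```

```text
t: 8.63
tool_pos: [554.4, 146.7, 101.3]
eef_rot: [-2.4, -2.027, 0.001]
contact_force: [0.8, -0.1, -0.3]
finger_gap: 15.5
[624.14 166.11   0.  ]
spin 0.002 (0.0 rows) offset cm [3.1  6.54 2.33] now [554.47 146.66 101.31] jaw yaw -0.169 tilt [-0. -0.] t 8.73 j7 -0.25 gap 15.6 F [-0.2  -0.34 -0.86]
```

View pics/s6c.png

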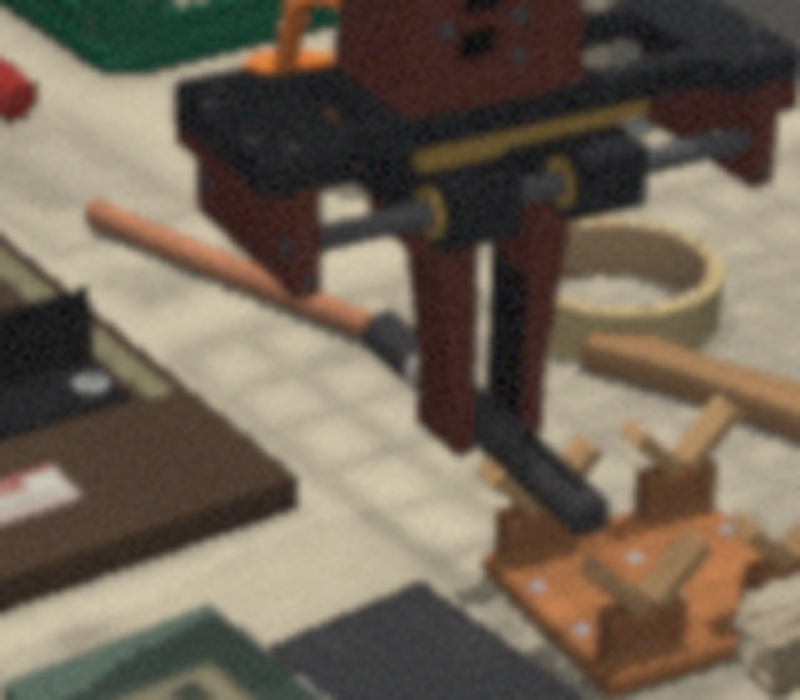

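View pics/w6.png

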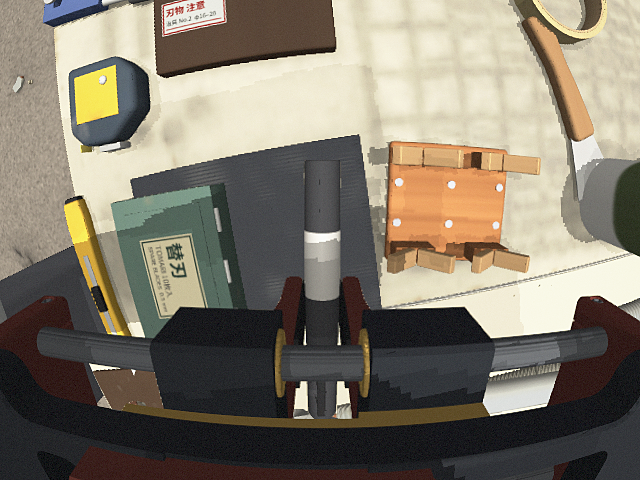

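```bash
python3 -m inch '{"gripper":[255,255,255,255,255,255,255,255,255,255,255],"offset":[[0.6,1.3,0],[0.7,1.4,0],[0.7,1.4,0],[0.6,1.3,0],[0.5,1.14,0],[0,0,1],[0,0,1.3],[0,0,1],[0,0,0],[0,0,0],[0,0,0]],"spin":[0,0,0,0,0,0,0,0,0,0,0]}' 12;  python3 - <<'E'
from h import *
s=r.observe();cv2.imwrite("pics/w7.png",r.grab_frame("wrist"));
a=-0.171; S=np.array([653.7,161,0]); c,n=np.cos(a),np.sin(a)
f=S+[-30*c,-30*n,0]
plan([f[0],f[1],28.5],a)
# re-measure the stand in this view after viewing
np.savez("w7.npz",tool_pos=s["tool_pos"],eef_rot=s["eef_rot"])
crop("pics/w7c.png","pics/w7.png",240,100,440,290,4)
E
```

```text
t: 9.65
tool_pos: [623.9, 165.9, 68.4]
eef_rot: [-2.403, -2.023, 0.001]
contact_force: [0.1, 1.4, -0.2]
finger_gap: 15.6
spin -0.000 (0.0 rows) offset cm [-0.   -0.02  4.04] now [624.34 166.11  68.86] jaw yaw -0.171 tilt [0. 0.] t 9.7 j7 -0.22 gap 15.2 F [ 0.65 -0.44  0.08]
```

View pics/w7c.png

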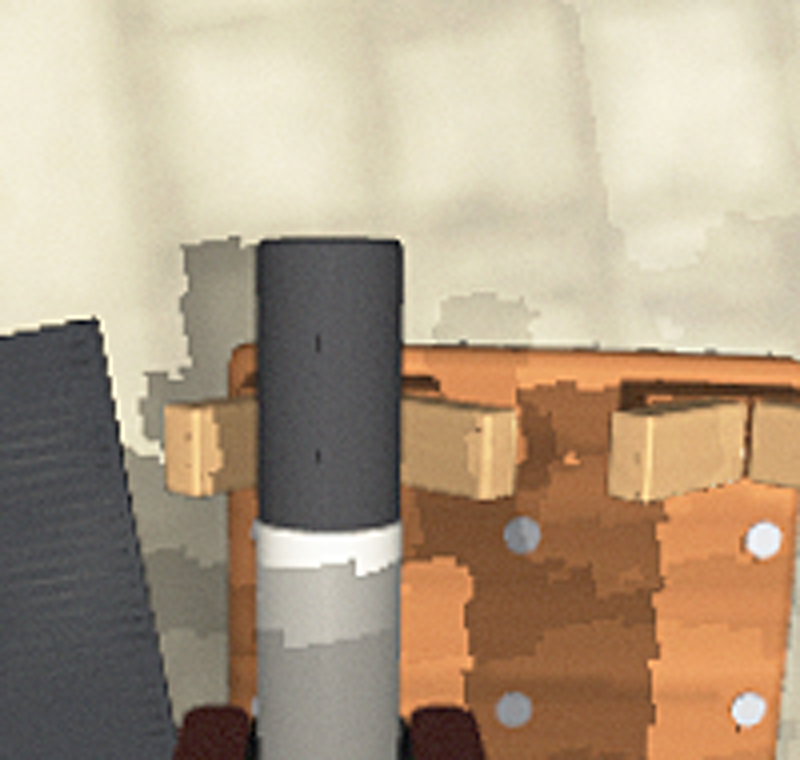

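```bash
python3 -m inch '{"gripper":[255,255,255,255,255,255,255],"offset":[[0,0.1,1],[0,0,1],[0,0,0.9],[0,0,0.6],[0,0,0.4],[0,0,0.1],[0,0,0]],"spin":[0,0,0,0,0,0,0]}' 12;  python3 - <<'E'
from h import *
plan([624,166,28.5])
E
```

```text
t: 10.28
tool_pos: [625.2, 165.8, 28.1]
eef_rot: [-2.403, -2.023, 0.001]
contact_force: [-1.3, -0.9, 0.9]
finger_gap: 15.6
spin 0.000 (0.0 rows) offset cm [-0.   -0.12 -0.04] now [625.21 165.84  28.1 ] jaw yaw -0.171 tilt [-0. -0.] t 10.28 j7 -0.19 gap 15.6 F [-1.25 -0.89  0.91]
```

```bash
python3 -m inch '{"gripper":[225,200,170,140,140,140,140,140,140,140,140,140,140,140],"offset":[[0,0,0],[0,0,0],[0,0,0],[0,0,0],[0,0,0],[0,0,-1],[0,0,-2],[0,0,-3],[0,0,-3],[0,0,-3],[0,0,-2],[0,0,0],[0,0,0],[0,0,0]],"spin":[0,0,0,0,0,0,0,0,0,0,0,0,0,0]}' 12;  python3 - <<'E'
from h import *
s=r.observe();cv2.imwrite("pics/w8.png",r.grab_frame("wrist"));cv2.imwrite("pics/s8.png",r.grab_frame("scene"));
np.savez("w8.npz",tool_pos=s["tool_pos"],eef_rot=s["eef_rot"])
crop("pics/w8c.png","pics/w8.png",240,100,460,280,3.5)
crop("pics/s8c.png","pics/s8.png",300,180,420,290,5)
E
```

```text
t: 11.45
tool_pos: [624.7, 166.0, 168.1]
eef_rot: [-2.402, -2.023, 0.001]
contact_force: [-0.1, 0.4, -0.3]
finger_gap: 39.6
```

View pics/w8c.png

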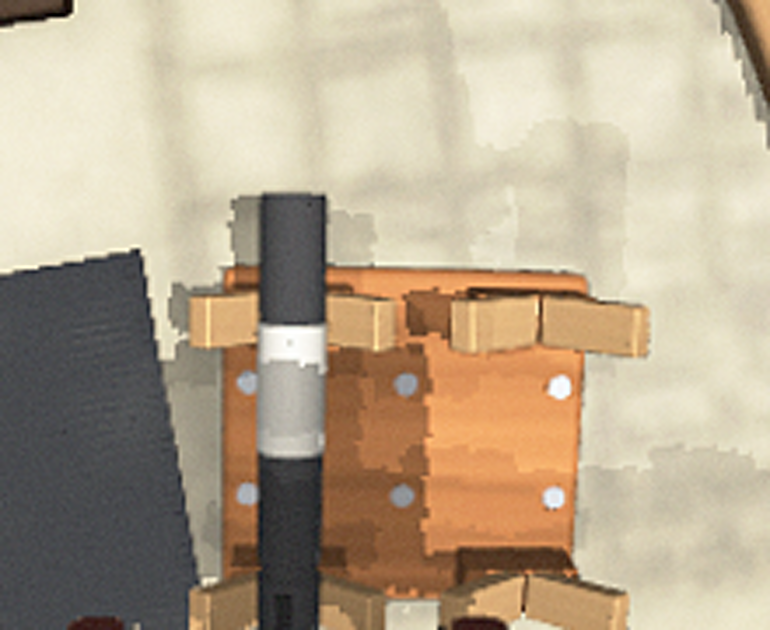

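View pics/s8c.png

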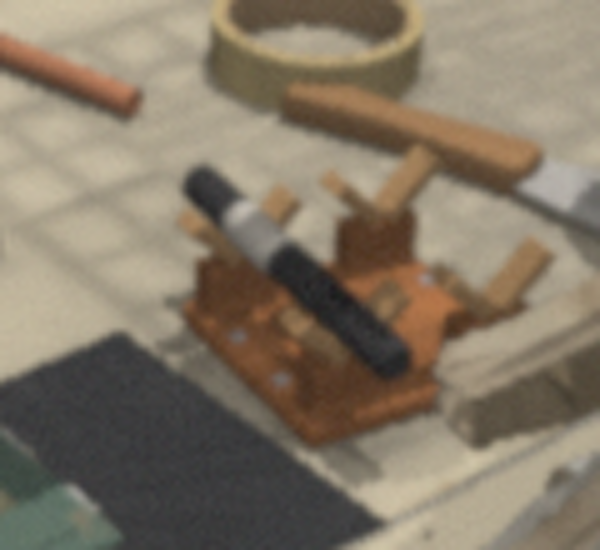

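The marker is seated in the front notches. I'll measure how well it is centred and plan the move to the tube.

```bash
python3 - <<'E'
from h import *
d=np.load("w8.npz"); s={k:d[k] for k in d}
a=-0.171; S=np.array([653.7,161,0]); Rz=Ro.from_euler("z",a).as_matrix()
print("end far, stand frame",Rz.T@(wonz(294/3.5+240,194/3.5+100,45,s)-S))
for p in[(192,180),(398,372)]: print("scene",Rz.T@(onz("scene",p[0]/5+300,p[1]/5+180,45)-S))
# screws in wrist
sc=np.array([wonz(x/3.5+240,y/3.5+100,10,s) for x,y in[(247,383),(406,384),(560,387),(247,495),(401,496),(553,497)]]);print((Rz.T@(sc-S).T).T, sc.mean(0))
# tube
T=np.array([422.7,-15.2]); u=np.array([-.181,.983])
for k in(0,-8,-15): print(k,T+k*u,np.linalg.norm(T+k*u))
plan([422.7,-15.2,100],0.182)
E
```

```text
end far, stand frame [-28.11  64.38  45.  ]
scene [-29.13  65.5   45.  ]
scene [-31.8  -70.85  45.  ]
[[-40.12  14.69  10.  ]
 [  1.42  14.53  10.  ]
 [ 42.56  14.15  10.  ]
 [-40.3  -15.43  10.  ]
 [  0.71 -15.67  10.  ]
 [ 42.04 -15.89  10.  ]] [654.63 160.23  10.  ]
0 [422.7 -15.2] 422.97320246086514
-8 [424.15 -23.06] 424.7746155315781
-15 [425.41 -29.95] 426.467613365892
spin -0.353 (2.8 rows) offset cm [-14.15 -23.09   6.78] now [624.32 165.85 167.17] jaw yaw -0.171 tilt [-0. -0.] t 11.55 j7 -0.27 gap 39.7 F [-0.36  0.04  0.03]
```

```bash
python3 -m inch '{"gripper":[140,140,140,140,140,140,140,140,140,140,140,140,140,140,140,140,140],"offset":[[0,0,0],[0,0,0],[0,0,0],[-1.4,-2.1,0],[-1.4,-2.1,0],[-1.4,-2.1,0],[-1.4,-2.1,0],[-1.4,-2.1,0],[-1.4,-2.1,0],[-1.4,-2.1,0],[-1.4,-2.1,0],[-1.4,-2.1,0],[-1.4,-2.1,0],[-1.1,-2.1,0.5],[0,0,0],[0,0,0],[0,0,0]],"spin":[-0.118,-0.118,-0.117,0,0,0,0,0,0,0,0,0,0,0,0,0,0]}' 12;  python3 - <<'E'
from h import *
s=r.observe();cv2.imwrite("pics/w9.png",r.grab_frame("wrist"));
np.savez("w9.npz",tool_pos=s["tool_pos"],eef_rot=s["eef_rot"])
plan([424.5,-25,60],0.182); print(s["joint_pos"])
E
```

```text
t: 12.97
tool_pos: [425.8, -23.9, 163.3]
eef_rot: [-2.01, -2.414, 0.0]
contact_force: [0.9, -0.4, -0.0]
finger_gap: 39.4
spin 0.001 (0.0 rows) offset cm [-0.1  -0.18 10.34] now [426.13 -23.7  163.44] jaw yaw 0.183 tilt [ 0. -0.] t 13.02 j7 0.19 gap 39.5 F [ 0.02 -0.02  0.17]
[-0.59  0.12  0.54  2.2  -0.08  0.84  0.19]
```

View pics/w9.png

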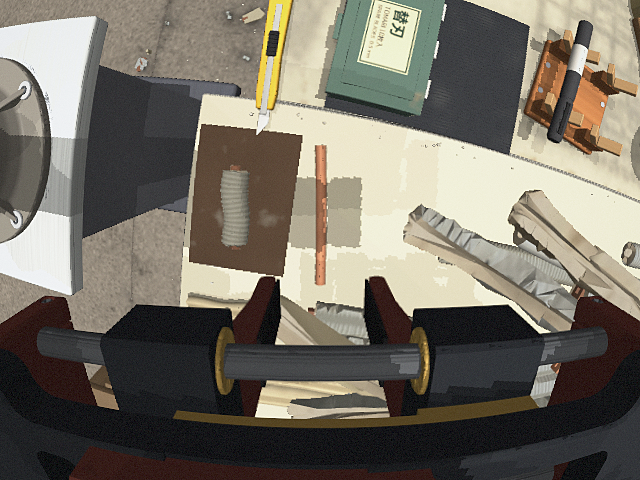

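```bash
python3 - <<'E'
from h import *
d=np.load("w9.npz"); s={k:d[k] for k in d}
e=np.array([wonz(u,v,5.2,s) for u,v in((320.5,145.5),(320.5,284.5))]);print(e,np.linalg.norm(e[0]-e[1]),e.mean(0),np.arctan2(-(e[0]-e[1])[0],(e[0]-e[1])[1]))
print("scene ends",onz("scene",302.5,343.5,5),onz("scene",371,386,5))
m=e.mean(0)
u=(e[0]-e[1])/np.linalg.norm(e[0]-e[1])
print(m-8*u); plan([*(m-8*u)[:2],-9.5],0.182)
crop("pics/w9c.png","pics/w9.png",200,120,440,340,3.2)
E
```

```text
[[411.15  47.51   5.2 ]
 [434.86 -81.32   5.2 ]] 130.9975664254081 [423.  -16.9   5.2] 0.1819885632762974
scene ends [411.67  44.39   5.  ] [435.43 -71.08   5.  ]
[424.45 -24.77   5.2 ]
spin 0.001 (0.0 rows) offset cm [-0.07 -0.19 17.29] now [426.13 -23.7  163.44] jaw yaw 0.183 tilt [ 0. -0.] t 13.02 j7 0.19 gap 39.5 F [ 0.02 -0.02  0.17]
```

View pics/w9c.png

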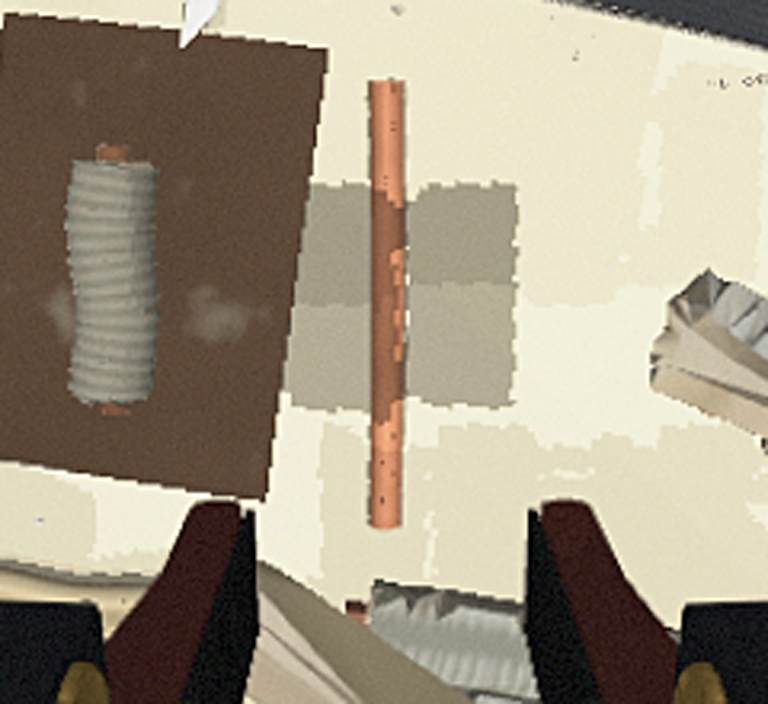

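```bash
python3 -m inch '{"gripper":[174,174,174,174,174,174,174,174,174],"offset":[[0.4,-0.19,1.5],[0,0,2],[0,0,2.5],[0,0,2.5],[0,0,2.5],[0,0,1.5],[0,0,0],[0,0,0],[0,0,0]],"spin":[0,0,0,0,0,0,0,0,0]}' 12;  python3 - <<'E'
from h import *
cv2.imwrite("pics/s10.png",r.grab_frame("scene"));
m=np.array([423,-16.5]);u=np.array([-.181,.983])
plan([*(m-13*u)[:2],-9.5],0.182)
crop("pics/s10c.png","pics/s10.png",230,260,420,420,4)
E
```

```text
t: 13.77
tool_pos: [423.9, -20.5, 39.1]
eef_rot: [2.009, 2.414, 0.001]
contact_force: [0.5, -0.7, 0.4]
finger_gap: 27.8
spin 0.000 (0.0 rows) offset cm [-0.89 -0.04  4.89] now [424.04 -20.46  39.39] jaw yaw 0.182 tilt [0. 0.] t 13.82 j7 0.40 gap 28.1 F [0.1  0.03 0.29]
```

View pics/s10c.png

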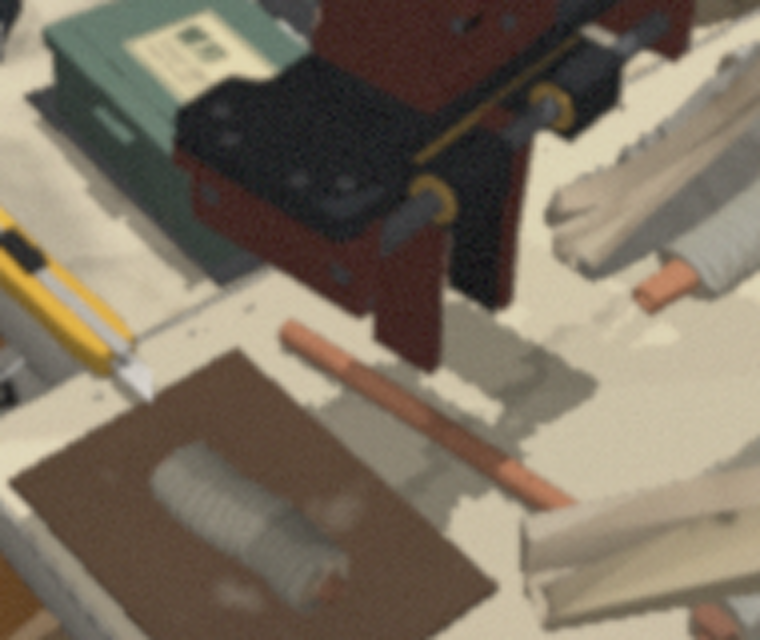

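```bash
python3 -m inch '{"gripper":[174,174,174,174,174,174],"offset":[[-0.89,-0.04,1.4],[0,0,1.5],[0,0,1.4],[0,0,0.6],[0,0,0],[0,0,0]],"spin":[0,0,0,0,0,0]}' 12;  python3 - <<'E'
from h import *
cv2.imwrite("pics/s11.png",r.grab_frame("scene"));
m=np.array([423,-16.5]);u=np.array([-.181,.983])
plan([*(m-13*u)[:2],-9.5],0.182)
crop("pics/s11c.png","pics/s11.png",230,260,420,420,4)
E
```

```text
t: 14.32
tool_pos: [424.6, -29.5, -9.8]
eef_rot: [2.01, 2.414, 0.001]
contact_force: [0.0, 0.5, 0.8]
finger_gap: 27.5
spin 0.000 (0.0 rows) offset cm [ 0.01  0.05 -0.01] now [424.85 -29.45  -9.63] jaw yaw 0.182 tilt [0. 0.] t 14.37 j7 0.50 gap 27.8 F [ 0.12 -0.2   1.05]
```

View pics/s11c.png

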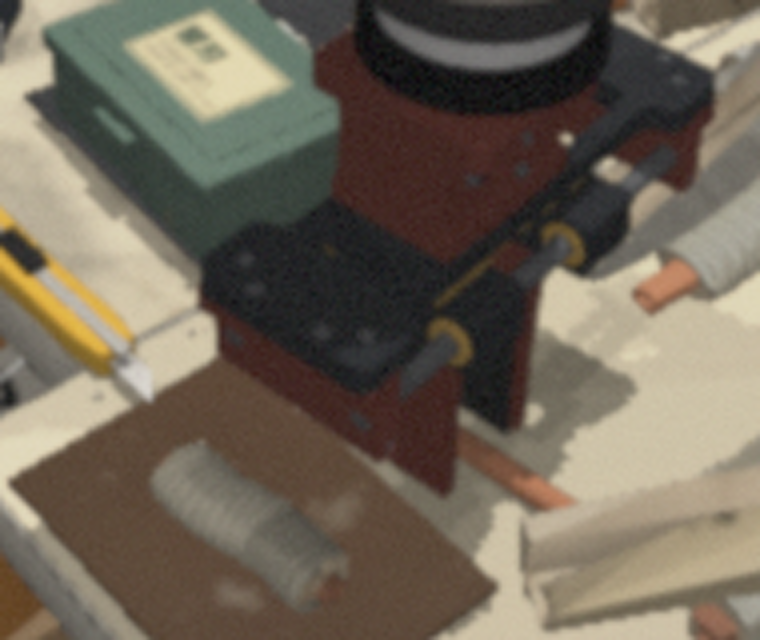

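```bash
python3 -m inch '{"gripper":[200,255,255,255,255,255,255,255,255,255,255,255,255,255,255],"offset":[[0,0,0.1],[0,0,0],[0,0,0],[0,0,0],[0,0,0],[0,0,0],[0,0,-1],[0,0,-2],[0,0,-2.5],[0,0,-2.5],[0,0,-2.5],[0,0,-1.5],[0,0,-1],[0,0,0],[0,0,0]],"spin":[0,0,0,0,0,0,0,0,0,0,0,0,0,0,0]}' 15;  python3 - <<'E'
from h import *
cv2.imwrite("pics/w12.png",r.grab_frame("wrist"));
a=-0.171; S=np.array([654.2,160.6,0]);Rz=Ro.from_euler("z",a).as_matrix()
f=S+Rz@[30,-13.5,0]; print(f)
plan([*f[:2],120],a)
E
```

```text
t: 15.62
tool_pos: [424.2, -29.4, 119.0]
eef_rot: [2.01, 2.414, 0.002]
contact_force: [-0.0, -1.0, -0.9]
finger_gap: 10.0
[681.47 142.19   0.  ]
spin 0.353 (2.8 rows) offset cm [21.3  22.48 -0.17] now [423.69 -29.48 118.36] jaw yaw 0.182 tilt [-0.  0.] t 15.67 j7 0.28 gap 9.9 F [-0.89 -0.64 -0.24]
```

View pics/w12.png

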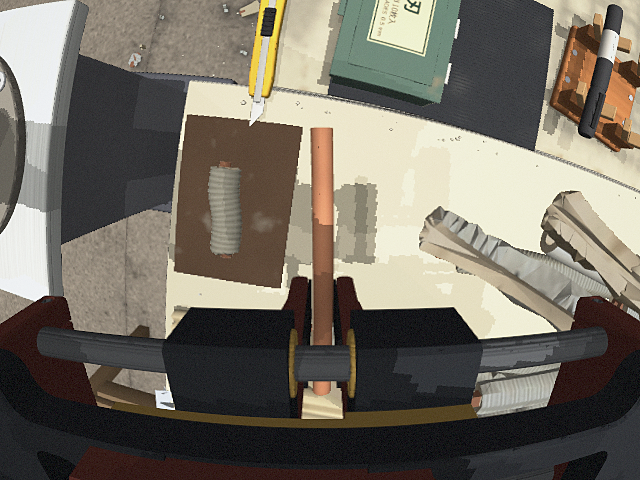

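```bash
python3 - <<'E'
from h import *
s=r.observe(); R,_=jaw(s)
p=wonz(321.5,128,s["tool_pos"][2]+15,s); print(R.T@(p-s["tool_pos"]))
E
python3 -m inch '{"gripper":[255,255,255,255,255,255,255,255,255,255,255,255,255,255,255,255,255,255,255,255],"offset":[[0,0,-1.5],[0,0,-1.5],[0,0,0],[1.5,1.6,0],[1.9,2,0],[1.9,2,0],[1.9,2,0],[1.9,2,0],[1.9,2,0],[1.9,2,0],[1.9,2,0],[1.9,2,0],[1.9,2,0],[1.9,2,0],[1.5,1.6,0],[1.2,1.28,0],[0,0,0],[0,0,0],[0,0,0],[0,0,0]],"spin":[0.118,0.118,0.117,0,0,0,0,0,0,0,0,0,0,0,0,0,0,0,0,0]}' 15;  python3 - <<'E'
from h import *
s=r.observe(); im=r.grab_frame("wrist");cv2.imwrite("pics/w13.png",im);np.savez("w13.npz",tool_pos=s["tool_pos"],eef_rot=s["eef_rot"])
a=-0.171; S=np.array([654.2,160.6,0]);Rz=Ro.from_euler("z",a).as_matrix()
f=S+Rz@[30,-13.5,0]
plan([*f[:2],70],a)
E
```

```text
[ 78.47  -0.31 -14.98]
t: 17.33
tool_pos: [703.8, 156.0, 148.0]
eef_rot: [-2.404, -2.022, 0.003]
contact_force: [0.7, 0.2, 0.0]
finger_gap: 9.8
spin -0.001 (0.0 rows) offset cm [-1.76 -1.97  7.84] now [703.95 156.22 148.35] jaw yaw -0.172 tilt [-0. -0.] t 17.38 j7 -0.21 gap 9.9 F [ 0.25 -0.45 -0.95]
```

View pics/w13.png

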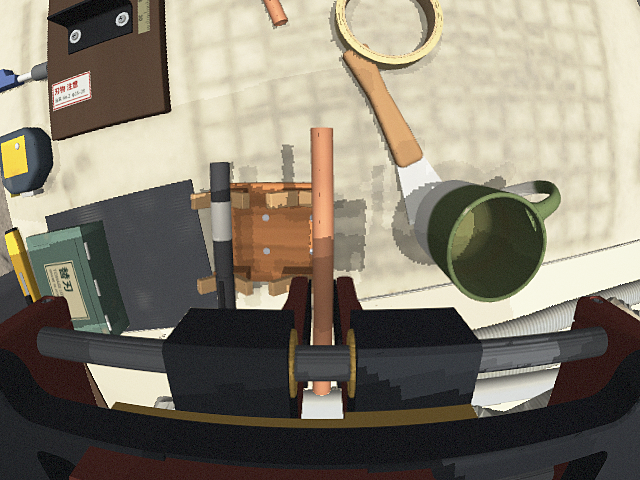

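```bash
python3 - <<'E'
from h import *
for z in(80,100,120): print(z,[onz("top",u,v,z)[:2] for u,v in((329,78),(349,97),(369,78))])
d=np.load("w13.npz"); s={k:d[k] for k in d}
for z in(80,100,120): print(z,[wonz(u,v,z,s)[:2] for u,v in((446,255),(495,300),(545,240))])
for z in(80,100,120): print(z,[onz("scene",u,v,z)[:2] for u,v in((424,182),(468,182))])
E
```

```text
80 [array([822.79, 181.65]), array([786.19, 143.89]), array([825.41, 107.8 ])]
100 [array([812.21, 181.74]), array([776.37, 144.77]), array([814.77, 109.43])]
120 [array([801.62, 181.84]), array([766.54, 145.66]), array([804.13, 111.07])]
80 [array([790.25, 138.2 ]), array([828.75,  94.33]), array([875.06, 135.  ])]
100 [array([784.15, 145.2 ]), array([819.51, 104.9 ]), array([862.04, 142.26])]
120 [array([778.06, 152.2 ]), array([810.27, 115.48]), array([849.02, 149.52])]
80 [array([809.25, 183.52]), array([876.64, 132.4 ])]
100 [array([777.7 , 158.76]), array([842.16, 109.88])]
120 [array([746.16, 134.01]), array([807.67,  87.37])]
```

```bash
python3 -m inch '{"gripper":[255,255,255,255,255,255,255,255],"offset":[[-0.76,-0.97,0],[-1,-1,1.5],[0,0,2],[0,0,2.5],[0,0,1.5],[0,0,0.5],[0,0,0],[0,0,0]],"spin":[0,0,0,0,0,0,0,0]}' 15;  python3 - <<'E'
from h import *
s=r.observe(); im=r.grab_frame("wrist");cv2.imwrite("pics/w14.png",im)
a=-0.171; S=np.array([654.2,160.6,0]);Rz=Ro.from_euler("z",a).as_matrix()
f=S+Rz@[30,-13.5,0]
plan([*f[:2],26],a)
crop("pics/w14c.png","pics/w14.png",180,100,400,290,3.5)
E
```

```text
t: 18.05
tool_pos: [682.9, 143.3, 69.3]
eef_rot: [2.403, 2.023, 0.001]
contact_force: [-0.1, -0.1, -0.4]
finger_gap: 10.3
spin -0.000 (0.0 rows) offset cm [-0.15 -0.17  4.38] now [683.36 143.35  69.83] jaw yaw -0.171 tilt [0. 0.] t 18.1 j7 -0.16 gap 10.0 F [-0.46 -0.12  0.29]
```

View pics/w14c.png

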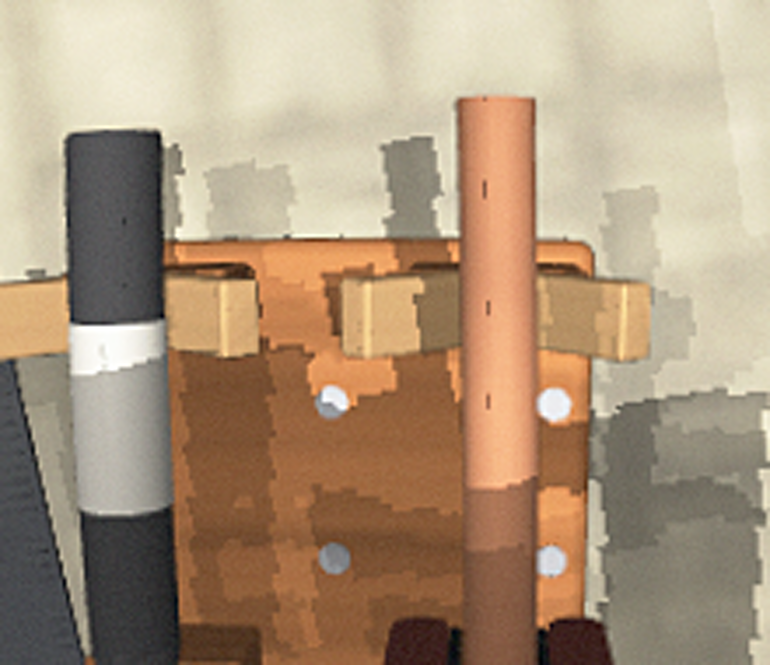

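Tube at crop column 497 over the notch, which spans 342–650 with its middle at 496. Lower and release.

```bash
python3 -m inch '{"gripper":[255,255,255,255,255,255,255,255],"offset":[[-0.1,-0.08,1],[0,0,1],[0,0,1],[0,0,0.8],[0,0,0.4],[0,0,0.2],[0,0,0],[0,0,0]],"spin":[0,0,0,0,0,0,0,0]}' 15;  python3 - <<'E'
from h import *
plan([682,142.5,26])
E
```

```text
t: 18.77
tool_pos: [681.8, 142.4, 24.9]
eef_rot: [2.403, 2.023, 0.001]
contact_force: [-0.4, 0.0, 4.6]
finger_gap: 9.7
spin 0.000 (0.0 rows) offset cm [ 0.02  0.01 -0.11] now [681.85 142.35  24.87] jaw yaw -0.171 tilt [0. 0.] t 18.77 j7 -0.14 gap 9.7 F [-0.39  0.04  4.64]
```

```bash
python3 -m inch '{"gripper":[235,215,190,160,160,160,160,160,160,160,160,160,160,160],"offset":[[0,0,0],[0,0,0],[0,0,0],[0,0,0],[0,0,0],[0,0,-1],[0,0,-2],[0,0,-3],[0,0,-3],[0,0,-3],[0,0,-2],[0,0,0],[0,0,0],[0,0,0]],"spin":[0,0,0,0,0,0,0,0,0,0,0,0,0,0]}' 12;  python3 - <<'E'
from h import *
s=r.observe();cv2.imwrite("pics/w15.png",r.grab_frame("wrist"));cv2.imwrite("pics/s15.png",r.grab_frame("scene"));cv2.imwrite("pics/t15.png",r.grab_frame("top"))
np.savez("w15.npz",tool_pos=s["tool_pos"],eef_rot=s["eef_rot"])
crop("pics/w15c.png","pics/w15.png",180,100,400,290,3.5)
crop("pics/s15c.png","pics/s15.png",300,180,420,290,5)
E
```

```text
t: 19.93
tool_pos: [680.7, 142.6, 163.9]
eef_rot: [-2.402, -2.023, 0.002]
contact_force: [-0.1, 1.2, -0.5]
finger_gap: 32.8
```

View pics/w15c.png

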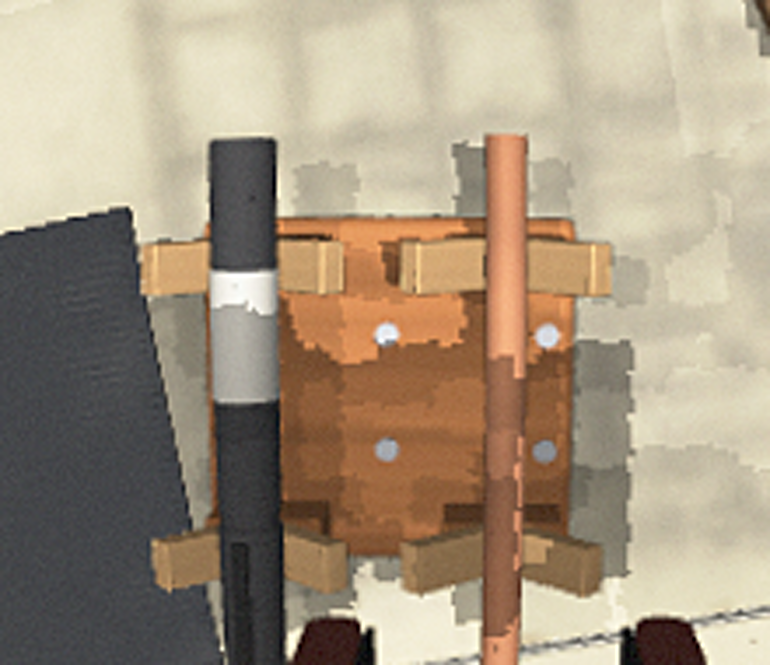

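View pics/s15c.png

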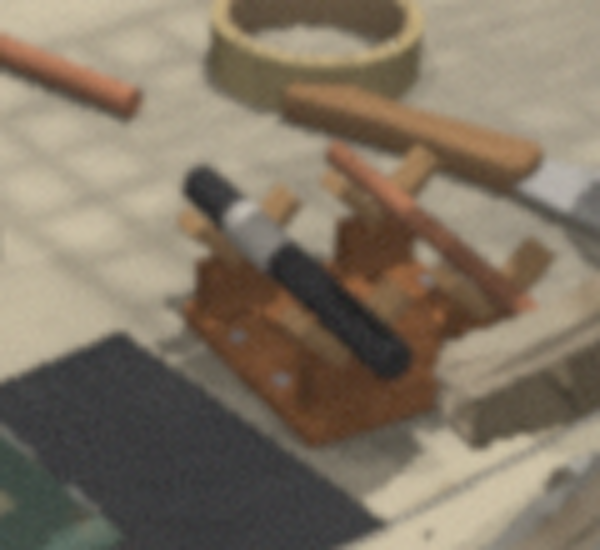

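View pics/t15.png

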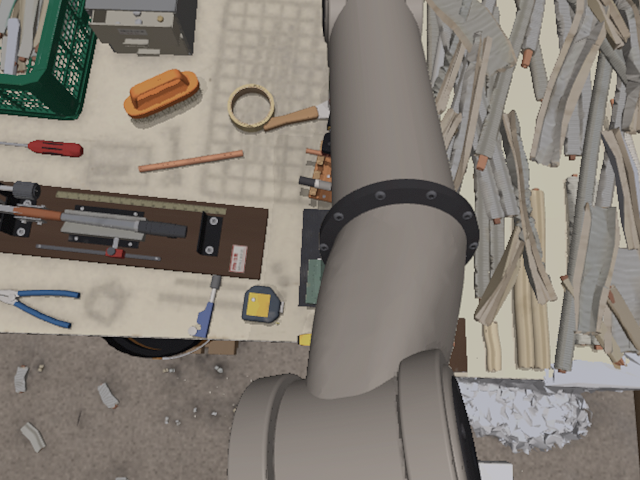

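```bash
python3 - <<'E'
from h import *
crop("pics/t15c.png","pics/t15.png",170,260,300,350,6)
P=lambda x,y,z:onz("top",(x+.5)/2.6-.5+180,(y+.5)/2.6-.5+140,z)
k=P(94,352,10);e=P(46,512,10);print(k,e,np.linalg.norm(k-e),np.arctan2(*(e-k)[[1,0]]))
plan([375,381,160],np.arctan2(*(e-k)[[1,0]])-np.pi/2)
E
```

```text
[459.29 377.05  10.  ] [347.22 402.12  10.  ] 114.83918072170113 2.921515792766848
spin -1.522 (12.2 rows) offset cm [35.02 16.61  0.36] now [680.48 142.5  162.97] jaw yaw -0.171 tilt [-0. -0.] t 20.08 j7 -0.20 gap 32.9 F [ 0.38 -0.02 -0.03]
```

View pics/t15c.png

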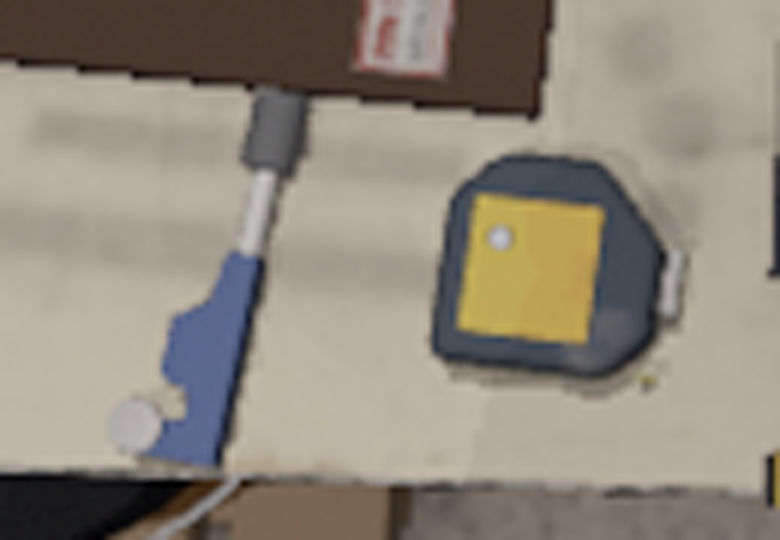

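```bash
python3 - <<'E'
from h import *
P=lambda x,y,z:onz("top",(x+.5)/6-.5+170,(y+.5)/6-.5+260,z)
A=P(264,257,17);B=P(217,466,17);print(A,B,np.linalg.norm(A-B))
k1=P(280,92,12);k2=P(270,172,12);print("knob",k1,k2)
y=(B-A)/np.linalg.norm(B-A); 
y=y[:2]; x=np.array([y[1],-y[0]])
O=A[:2]+15*x+7*y; G=O+15*y
print("yaw y-axis",np.arctan2(y[1],y[0]),"x dir",np.arctan2(x[1],x[0]),"O",O,"grip",G)
plan([*G,120],np.arctan2(x[1],x[0]))
E
```

```text
[408.58 376.26  17.  ] [346.38 385.7   17.  ] 62.91142009137391
knob [459.33 375.96  12.  ] [434.79 377.24  12.  ]
yaw y-axis 2.9910277061018498 x dir 1.420231379306953 O [403.91 392.14] grip [389.08 394.39]
spin 1.550 (12.4 rows) offset cm [-32.58 -20.54   4.35] now [680.48 142.5  162.97] jaw yaw -0.171 tilt [-0. -0.] t 20.08 j7 -0.20 gap 32.9 F [ 0.38 -0.02 -0.03]
```

```bash
python3 -m inch '{"gripper":[80,80,80,80,80,80,80,80,80,80,80,80,80],"offset":[[0,0,0],[0,0,0],[0,0,0],[0,0,0],[0,0,0],[0,0,0],[0,0,0],[0,0,0],[0,0,0],[0,0,0],[0,0,0],[0,0,0],[0,0,0]],"spin":[-0.1225,-0.1225,-0.1225,-0.1225,-0.1225,-0.1225,-0.1225,-0.1225,-0.1225,-0.1225,-0.1225,-0.1225,-0.1225]}' && python3 -m inch '{"gripper":[80,80,80,80,80,80,80,80,80,80,80,80,80,80,80,80,80,80,80],"offset":[[2.0,1.28,0],[2.0,1.28,0],[2.0,1.28,0],[2.0,1.28,0],[2.0,1.28,0],[2.0,1.28,0],[2.0,1.28,0],[2.0,1.28,0],[2.0,1.28,0],[2.0,1.28,0],[2.0,1.28,0],[2.0,1.28,0],[2.0,1.28,0],[2.0,1.28,0],[2.0,1.28,0],[1.5,1,0],[0,0,0],[0,0,0],[0,0,0]],"spin":[0,0,0,0,0,0,0,0,0,0,0,0,0,0,0,0,0,0,0]}';python3 - <<'E'
from h import *
s=r.observe();cv2.imwrite("pics/w16.png",r.grab_frame("wrist"));np.savez("w16.npz",tool_pos=s["tool_pos"],eef_rot=s["eef_rot"])
plan([389,394.4,120],1.42);print(s["joint_pos"])
E
```

```text
t: 21.17
tool_pos: [680.8, 142.3, 163.2]
eef_rot: [-0.225, -3.132, 0.001]
contact_force: [-0.3, -0.5, 0.4]
finger_gap: 60.7
t: 22.75
tool_pos: [400.8, 388.0, 164.1]
eef_rot: [-0.236, -3.133, 0.002]
contact_force: [0.2, -0.6, 0.9]
finger_gap: 60.3
spin -0.001 (0.0 rows) offset cm [1.3  0.48 4.42] now [401.15 387.76 164.16] jaw yaw 1.419 tilt [ 0. -0.] t 22.8 j7 0.56 gap 59.9 F [ 0.97  0.2  -0.11]
[-0.92  0.33  0.05  1.89 -0.02  0.92  0.56]
```

View pics/w16.png

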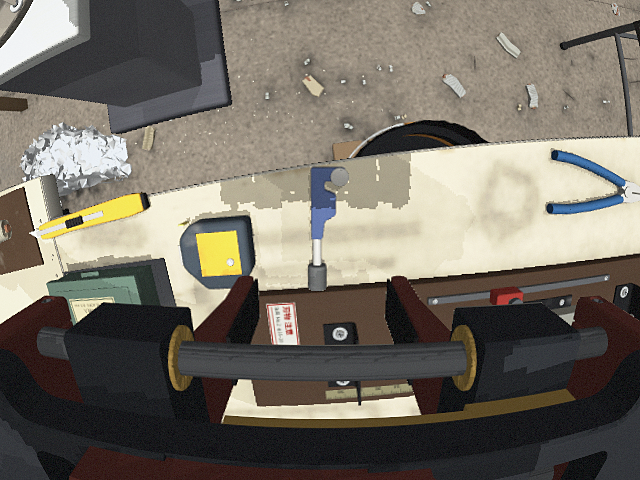

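```bash
python3 - <<'E'
from h import *
crop("pics/w16c.png","pics/w16.png",170,130,390,310,3.5)
d=np.load("w16.npz"); s={k:d[k] for k in d}
for u,v,z in((317,290,10),(317,265,10),(312,168,18),(312,238,18),(325,238,18)): print(wonz(u,v,z,s))
E
```

```text
[461.71 374.21  10.  ]
[436.87 378.06  10.  ]
[347.06 387.62  18.  ]
[408.66 378.01  18.  ]
[410.39 389.52  18.  ]
```

View pics/w16c.png

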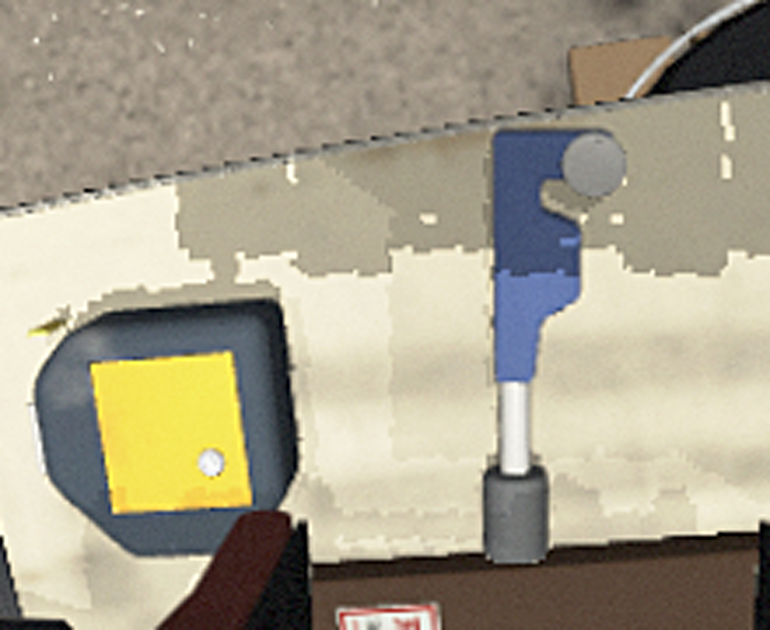

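```bash
python3 - <<'E'
from h import *
plan([385.2,395.9,-9],1.42)
E
python3 -m inch '{"gripper":[80,80,80,80,80,80,80,80,80,80,80],"offset":[[1,0.5,1],[0.7,0.5,2],[0,0,2.5],[0,0,2.5],[0,0,2.5],[0,0,2],[0,0,1.5],[0,0,1],[0,0,0],[0,0,0],[0,0,0]],"spin":[0,0,0,0,0,0,0,0,0,0,0]}' 12; python3 - <<'E'
from h import *
plan([385.2,395.9,-9],1.42)
cv2.imwrite("pics/s17.png",r.grab_frame("scene"));crop("pics/s17c.png","pics/s17.png",130,160,290,290,5)
E
```

```text
spin -0.001 (0.0 rows) offset cm [ 1.7   0.58 17.32] now [401.15 387.76 164.16] jaw yaw 1.419 tilt [ 0. -0.] t 22.8 j7 0.56 gap 59.9 F [ 0.97  0.2  -0.11]
t: 23.72
tool_pos: [385.2, 402.1, 15.3]
eef_rot: [0.235, 3.132, 0.002]
contact_force: [0.2, 0.2, -0.1]
finger_gap: 60.4
spin 0.001 (0.0 rows) offset cm [-0.09 -0.61  2.43] now [385.19 402.06  15.27] jaw yaw 1.421 tilt [0. 0.] t 23.72 j7 0.52 gap 60.4 F [ 0.18  0.16 -0.08]
```

View pics/s17c.png

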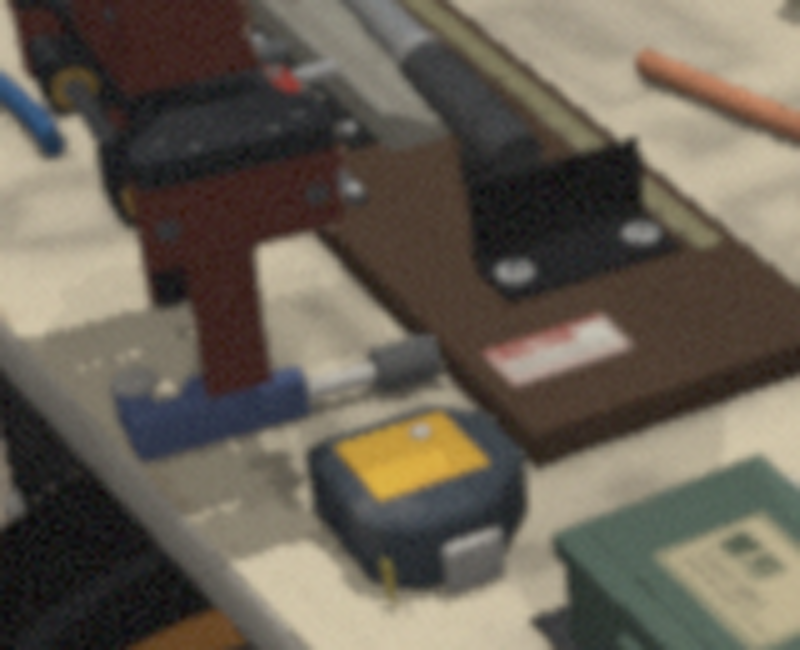

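```bash
python3 -m inch '{"gripper":[80,80,80,80,80,80,80],"offset":[[-0.09,-0.6,0],[0,0,0.8],[0,0,0.9],[0,0,0.5],[0,0,0.2],[0,0,0],[0,0,0]],"spin":[0,0,0,0,0,0,0]}' 25 && python3 -m inch '{"gripper":[110,140,170,255,255,255,255,255,255],"offset":[[0,0,0],[0,0,0],[0,0,0],[0,0,0],[0,0,0],[0,0,0],[0,0,0],[0,0,0],[0,0,0]],"spin":[0,0,0,0,0,0,0,0,0]}' 25;python3 - <<'E'
from h import *
plan([385.2,395.9,-9],1.42)
cv2.imwrite("pics/w18.png",r.grab_frame("wrist"))
E
```

```text
t: 24.35
tool_pos: [384.5, 395.5, -9.8]
eef_rot: [-0.234, -3.133, 0.001]
contact_force: [0.6, 0.4, -0.1]
finger_gap: 60.2
t: 25.1
tool_pos: [384.6, 395.3, -9.4]
eef_rot: [-0.234, -3.133, 0.0]
contact_force: [-0.9, -1.1, 2.0]
finger_gap: 24.7
spin 0.001 (0.0 rows) offset cm [-0.05  0.06 -0.04] now [384.63 395.33  -9.39] jaw yaw 1.421 tilt [-0. -0.] t 25.1 j7 0.53 gap 24.7 F [-0.88 -1.11  1.97]
```

View pics/w18.png

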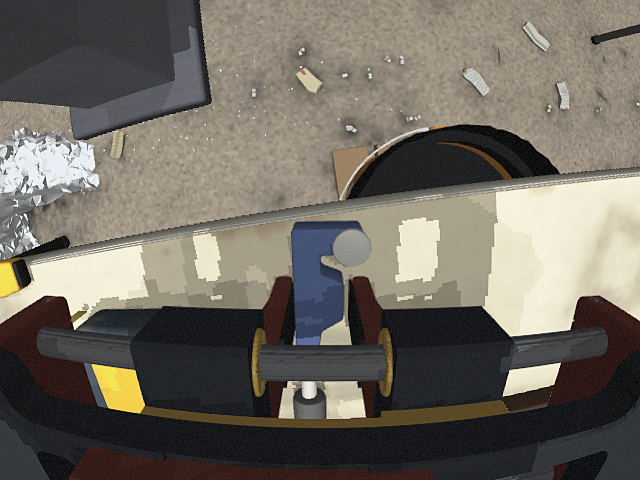

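```bash
python3 -m inch '{"gripper":[255,255,255,255,255,255,255,255,255,255,255,255,255],"offset":[[0,0,0],[0,0,0],[0,0,0],[0,0,-0.5],[0,0,-1.5],[0,0,-2.5],[0,0,-2.5],[0,0,-2.5],[0,0,-2.5],[0,0,-1.5],[0,0,0],[0,0,0],[0,0,0]],"spin":[0,0,0,0,0,0,0,0,0,0,0,0,0]}' 30;python3 - <<'E'
from h import *
s=r.observe();cv2.imwrite("pics/w19.png",r.grab_frame("wrist"));cv2.imwrite("pics/s19.png",r.grab_frame("scene"));np.savez("w19.npz",tool_pos=s["tool_pos"],eef_rot=s["eef_rot"])
plan([384.6,395.3,120],1.42)
crop("pics/w19c.png","pics/w19.png",240,180,400,340,4);crop("pics/s19c.png","pics/s19.png",100,100,290,270,4)
E
```

```text
t: 26.23
tool_pos: [384.1, 395.0, 124.4]
eef_rot: [-0.234, -3.132, 0.002]
contact_force: [-0.7, 0.5, -2.0]
finger_gap: 24.0
spin 0.002 (0.0 rows) offset cm [-0.05  0.07  0.4 ] now [383.97 394.74 124.02] jaw yaw 1.422 tilt [-0. -0.] t 26.33 j7 0.52 gap 24.8 F [ 0.66 -1.41 -1.51]
```

View pics/w19c.png

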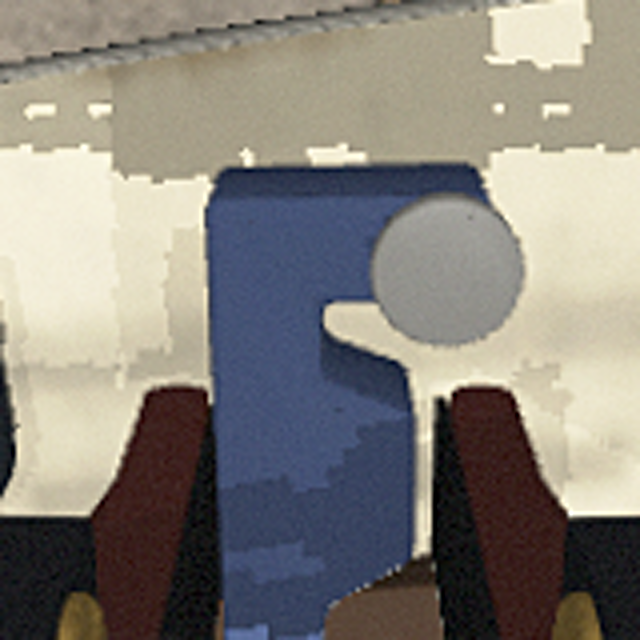

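View pics/s19c.png

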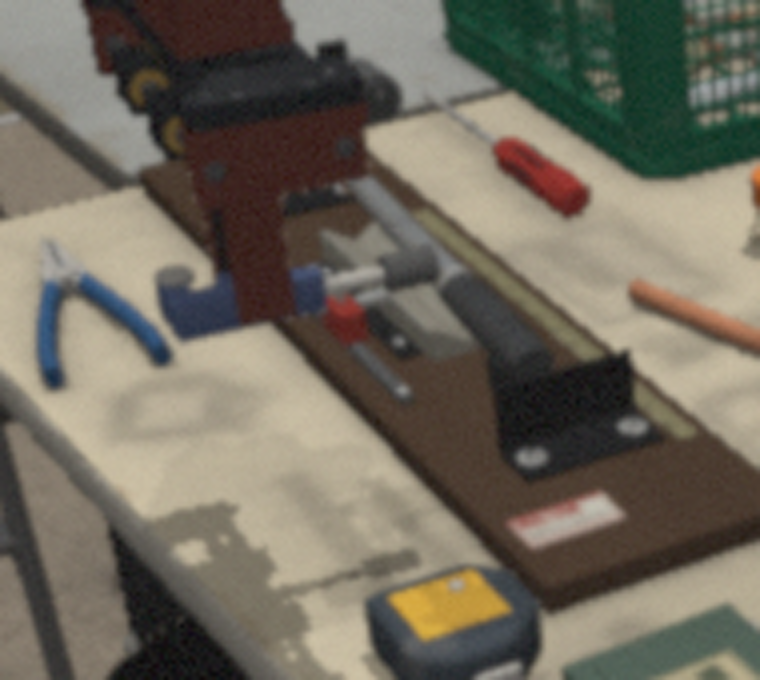

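```bash
python3 - <<'E'
from h import *
d=np.load("w19.npz"); s={k:d[k] for k in d};R,_=jaw(s)
zt=s["tool_pos"][2]+9.4+18
for p in((215,195),(480,195),(215,380),(412,400),(412,520)):
    print(p,R.T@(wonz((p[0]+.5)/4-.5+240,(p[1]+.5)/4-.5+180,zt,s)-s["tool_pos"]))
# target
a=-0.171; S=np.array([654.2,160.6,0]);Rz=Ro.from_euler("z",a).as_matrix()
O=S+Rz@[-92,0,0]; print("target O",O)
for half in(0,1):
    s=r.observe();R,b=jaw(s);d=(a-b+np.pi/2)%np.pi-np.pi/2+half*np.pi*(-1 if 0 else 1)
    R2=R@Ro.from_rotvec([0,0,-d]).as_matrix()
    T=O-R2@[-19,2.7,0]; print("spin",-d,"TCP",T); T[2]=125; print("off",R2.T@(T-s["tool_pos"])/10)
E
```

```text
(215, 195) [ 36.65 -11.38 -27.36]
(480, 195) [ 36.68  15.99 -27.39]
(215, 380) [ 16.48 -11.78 -27.37]
(412, 400) [ 14.24   9.29 -27.4 ]
(412, 520) [  0.1    9.56 -27.41]
target O [563.54 176.26   0.  ]
spin -1.5489594858544327 TCP [562.97 157.07   0.04]
off [ 20.37 -21.68  -0.08]
spin -4.690552139444225 TCP [564.11 195.44  -0.04]
off [-16.57  21.14  -0.09]
```

```bash
python3 -m inch '{"gripper":[255,255,255,255,255,255,255,255,255,255,255,255,255],"offset":[[0,0,0],[0,0,0],[0,0,0],[0,0,0],[0,0,0],[0,0,0],[0,0,0],[0,0,0],[0,0,0],[0,0,0],[0,0,0],[0,0,0],[0,0,0]],"spin":[0.1225,0.1225,0.1225,0.1225,0.1225,0.1225,0.1225,0.1225,0.1225,0.1225,0.1225,0.1225,0.1225]}' 30 >/dev/null && python3 -m inch '{"gripper":[255,255,255,255,255,255,255,255,255,255,255,255,255,255,255,255,255],"offset":[[-1,1.2,0],[-1.3,1.6,0],[-1.3,1.6,0],[-1.3,1.7,0],[-1.3,1.7,0],[-1.3,1.7,0],[-1.3,1.7,0],[-1.3,1.7,0],[-1.3,1.7,0],[-1.3,1.7,0],[-1.3,1.6,0],[-1.3,1.6,0],[-1.2,1.6,0],[0,0,0],[0,0,0],[0,0,0],[0,0,0]],"spin":[0,0,0,0,0,0,0,0,0,0,0,0,0,0,0,0,0]}';python3 - <<'E'
from h import *
s=r.observe();cv2.imwrite("pics/w20.png",r.grab_frame("wrist"));np.savez("w20.npz",tool_pos=s["tool_pos"],eef_rot=s["eef_rot"])
a=-0.171; S=np.array([654.2,160.6,0]);Rz=Ro.from_euler("z",a).as_matrix();R,_=jaw(s)
O=S+Rz@[-92,0,0];T=O-R@[-20,3,0]; plan([T[0],T[1],-8.5],a)
E
```

```text
t: 28.83
tool_pos: [563.4, 198.2, 124.8]
eef_rot: [-2.401, -2.025, 0.002]
contact_force: [0.2, -0.7, -1.1]
finger_gap: 24.2
spin 0.002 (0.0 rows) offset cm [-0.17  0.08 13.35] now [563.57 198.25 125.04] jaw yaw -0.169 tilt [-0.  0.] t 28.88 j7 -0.39 gap 24.5 F [ 0.34 -1.42 -0.9 ]
```

View pics/w20.png

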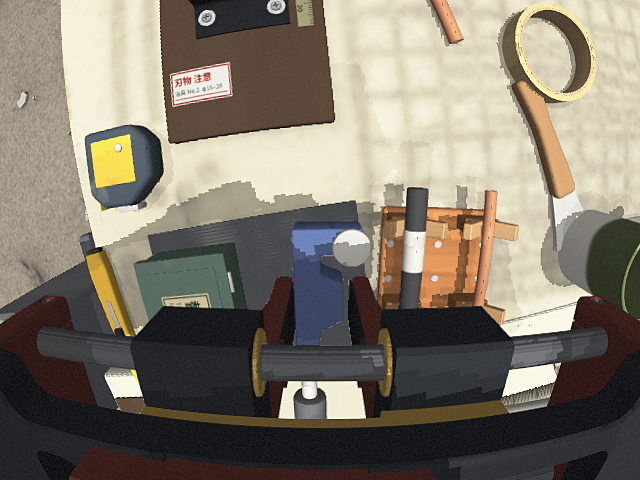

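```bash
python3 -m inch '{"gripper":[255,255,255,255,255,255,255,255,255,255,255,255],"offset":[[-0.17,0.08,1.2],[0,0,2],[0,0,2.3],[0,0,2.3],[0,0,2],[0,0,1.4],[0,0,0.9],[0,0,0.6],[0,0,0.4],[0,0,0.2],[0,0,0],[0,0,0]],"spin":[0,0,0,0,0,0,0,0,0,0,0,0]}';python3 - <<'E'
from h import *
plan([563.5,198,-8.5],-.171)
E
```

```text
t: 29.88
tool_pos: [565.7, 195.5, -6.7]
eef_rot: [2.403, 2.023, 0.003]
contact_force: [-0.0, 0.4, -1.8]
finger_gap: 24.7
spin 0.000 (0.0 rows) offset cm [ 0.21 -0.26  0.18] now [565.71 195.5   -6.69] jaw yaw -0.171 tilt [0. 0.] t 29.88 j7 -0.30 gap 24.7 F [-0.01  0.36 -1.83]
```

```bash
python3 -m inch '{"gripper":[255,255,255,220,190,165,145,145,145,145,145,145,145,145,145,145,145],"offset":[[0,0,0.2],[0,0,0],[0,0,0],[0,0,0],[0,0,0],[0,0,0],[0,0,0],[0,0,0],[0,0,-1],[0,0,-2],[0,0,-2.5],[0,0,-2.5],[0,0,-2.5],[0,0,-2.5],[0,0,-2],[0,0,0],[0,0,0]],"spin":[0,0,0,0,0,0,0,0,0,0,0,0,0,0,0,0,0]}';python3 - <<'E'
from h import *
s=r.observe();cv2.imwrite("pics/w21.png",r.grab_frame("wrist"));np.savez("w21.npz",tool_pos=s["tool_pos"],eef_rot=s["eef_rot"])
cv2.imwrite("pics/s21.png",r.grab_frame("scene"));crop("pics/s21c.png","pics/s21.png",240,190,400,320,5)
plan([563.5,198,-8.5],-.171)
E
```

```text
t: 31.3
tool_pos: [565.8, 195.6, 142.0]
eef_rot: [2.403, 2.023, 0.004]
contact_force: [0.3, -0.2, 0.1]
finger_gap: 38.0
spin 0.000 (0.0 rows) offset cm [ 0.28 -0.12 14.84] now [564.34 195.08 139.91] jaw yaw -0.171 tilt [-0. -0.] t 31.4 j7 -0.39 gap 37.9 F [-0.12  0.14  0.  ]
```

View pics/w21.png

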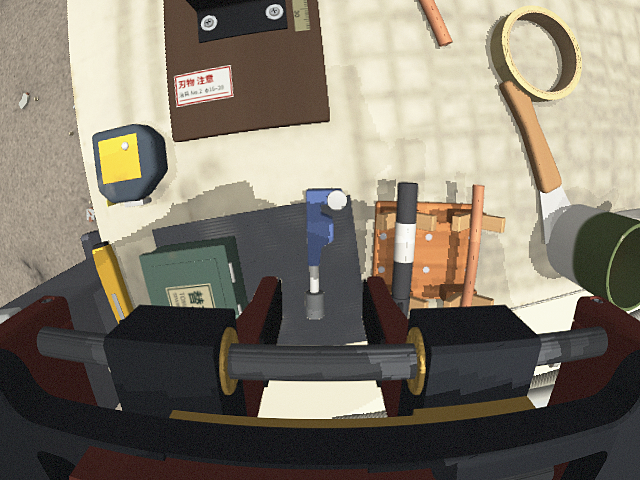

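View pics/s21c.png

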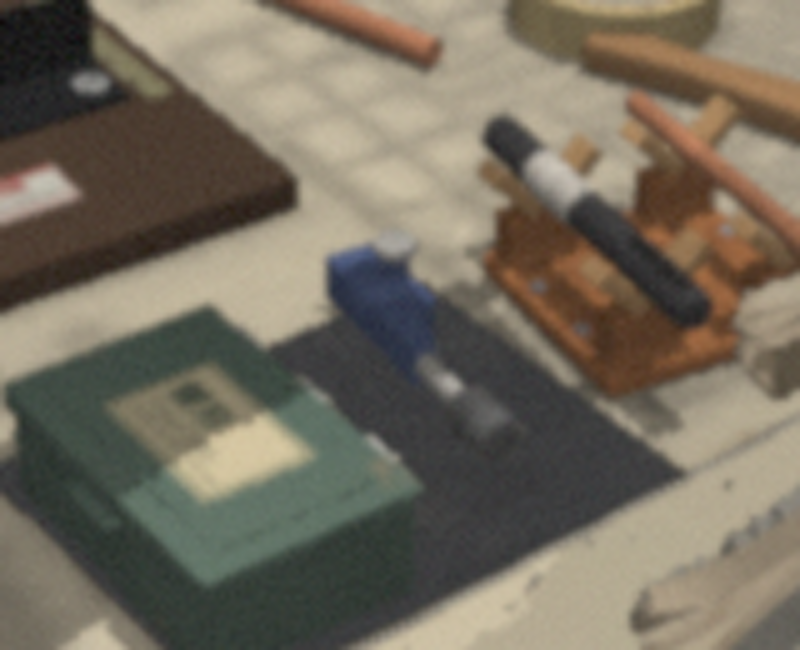

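Cutter placed. I'll check its pose, then work out the tape grasp.

```bash
python3 - <<'E'
from h import *
crop("pics/w21c.png","pics/w21.png",280,170,420,330,4.5); crop("pics/w21t.png","pics/w21.png",80,110,190,220,6)
d=np.load("w21.npz"); s={k:d[k] for k in d}
a=-0.171; S=np.array([654.2,160.6,0]);Rz=Ro.from_euler("z",a).as_matrix()
for u,v,z in((307,189,18),(307,263,18),(315,292,10),(315,317,10)): print(Rz.T@(wonz(u,v,z,s)-S))
E
```

```text
[-105.15   56.7    18.  ]
[-105.67   -6.08   18.  ]
[-99.15 -35.77  10.  ]
[-99.29 -60.61  10.  ]
```

View pics/w21c.png

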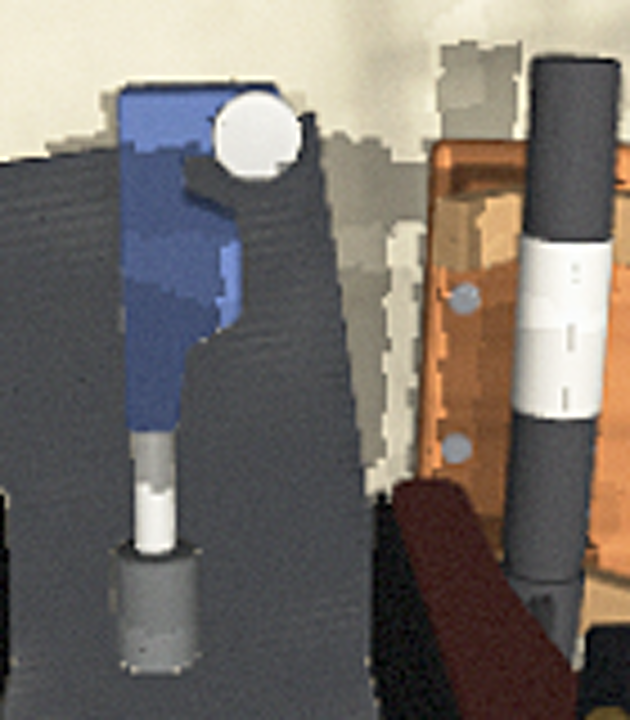

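View pics/w21t.png

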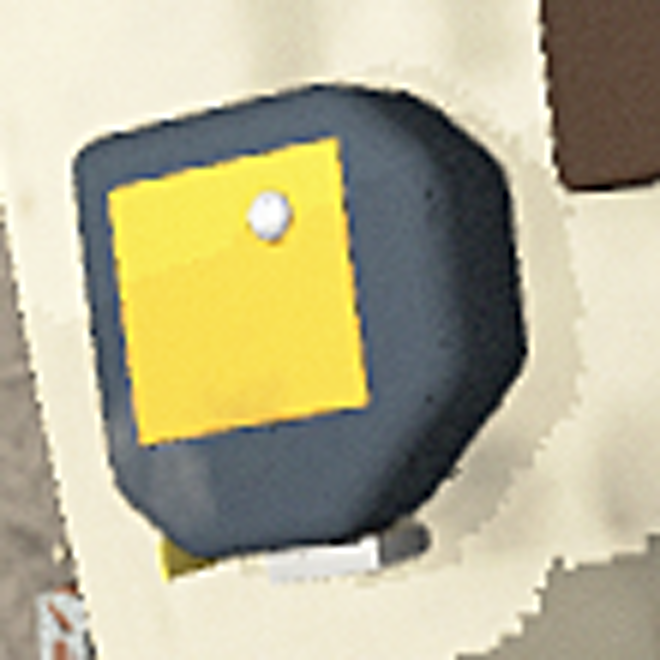

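```bash
python3 - <<'E'
from h import *
P=lambda x,y,z:onz("top",(x+.5)/6-.5+170,(y+.5)/6-.5+260,z)
print("top edge",P(510,155,33),P(595,158,33),"bottom",P(470,365,5),P(590,378,5))
print("left",P(446,200,30),P(432,345,20),"hook",P(684,270,10))
# wrist view
d=np.load("w21.npz"); s={k:d[k] for k in d}
W=lambda x,y,z: wonz((x+.5)/6-.5+80,(y+.5)/6-.5+110,z,s)
print("left",W(76,165,33),W(116,480,33),"right",W(505,180,5),W(525,340,5),"top",W(310,88,33),"hook",W(330,580,10))
y=np.array([W(*p,33) for p in((110,190),(338,140),(367,402),(143,443))]);print(y,y.mean(0))
c=[405,290.]
plan([*c,125],-0.08)
E
```

```text
top edge [439.81 302.36  33.  ] [439.76 277.04  33.  ] bottom [379.25 314.02   5.  ] [376.57 277.62   5.  ]
left [426.11 320.97  30.  ] [383.86 323.83  20.  ] hook [409.53 250.47  10.  ]
left [384.68 319.17  33.  ] [381.   272.39  33.  ] right [441.9  301.62   5.  ] [440.2  277.42   5.  ] top [426.52 318.7   33.  ] hook [400.94 249.28  10.  ]
[[390.03 313.84  33.  ]
 [429.57 310.29  33.  ]
 [426.29 273.4   33.  ]
 [387.28 276.51  33.  ]] [408.29 293.51  33.  ]
spin -0.091 (0.7 rows) offset cm [  8.19 -16.64   1.51] now [564.34 195.08 139.91] jaw yaw -0.171 tilt [-0. -0.] t 31.4 j7 -0.39 gap 37.9 F [-0.12  0.14  0.  ]
```

```bash
python3 - <<'E'
from h import *
crop("pics/s21p.png","pics/s21.png",180,200,310,280,6)
P=lambda x,y,z:onz("top",(x+.5)/6-.5+170,(y+.5)/6-.5+260,z)
for z in (0,10,20): print(z,P(540,118,z), wonz(172,141,z,{k:np.load("w21.npz")[k] for k in("tool_pos","eef_rot")}))
E
```

```text
0 [455.63 297.6    0.  ] [447.56 298.95   0.  ]
10 [454.28 296.52  10.  ] [451.61 297.83  10.  ]
20 [452.93 295.45  20.  ] [455.65 296.71  20.  ]
```

View pics/s21p.png

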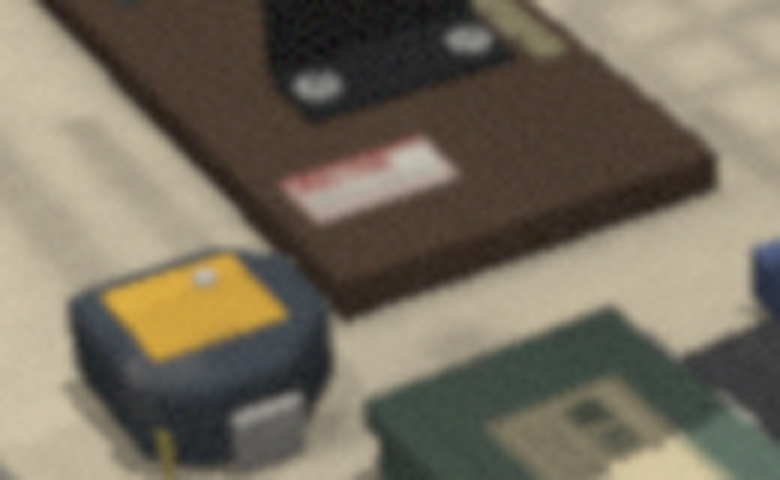

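```bash
python3 -m inch '{"gripper":[12,12,12,12,12,12,12,12,12,12,12,12,12],"offset":[[0,0,0],[0.8,-1.6,0],[0.8,-1.6,0],[0.8,-1.6,0],[0.8,-1.6,0],[0.8,-1.6,0],[0.8,-1.6,0],[0.8,-1.6,0],[0.8,-1.6,0],[0.8,-1.6,0],[0.4,-1.5,0],[0,0,0],[0,0,0]],"spin":[-0.091,0,0,0,0,0,0,0,0,0,0,0,0]}';python3 - <<'E'
from h import *
s=r.observe();cv2.imwrite("pics/w22.png",r.grab_frame("wrist"))
plan([410,285,3],-0.08)
E
```

```text
t: 32.48
tool_pos: [411.7, 283.5, 139.7]
eef_rot: [2.307, 2.133, -0.003]
contact_force: [-0.0, -1.4, -0.8]
finger_gap: 83.7
spin 0.000 (0.0 rows) offset cm [ 0.18 -0.27 13.69] now [412.64 283.15 139.93] jaw yaw -0.080 tilt [-0. -0.] t 32.53 j7 -0.65 gap 83.4 F [-0.16 -0.37  0.1 ]
```

View pics/w22.png

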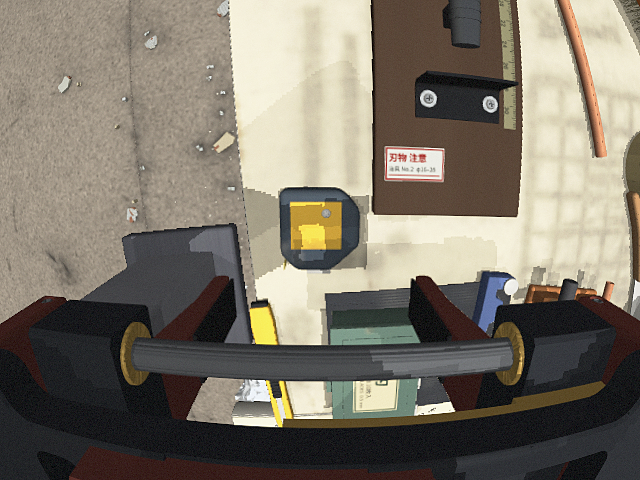

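```bash
python3 -m inch '{"gripper":[12,12,12,12,12,12,12,12,12,12],"offset":[[0.1,-0.15,1.5],[0,0,2],[0,0,2.5],[0,0,2],[0,0,2],[0,0,1.5],[0,0,1.2],[0,0,0.7],[0,0,0],[0,0,0]],"spin":[0,0,0,0,0,0,0,0,0,0]}';python3 - <<'E'
from h import *
s=r.observe();cv2.imwrite("pics/s23.png",r.grab_frame("scene"));crop("pics/s23c.png","pics/s23.png",150,170,310,300,5)
plan([410,285,3],-0.08)
E
```

```text
t: 33.37
tool_pos: [411.8, 284.2, 6.4]
eef_rot: [2.309, 2.129, -0.001]
contact_force: [-0.2, 0.9, 0.5]
finger_gap: 83.7
spin -0.001 (0.0 rows) offset cm [ 0.02 -0.2   0.39] now [411.95 284.63   6.9 ] jaw yaw -0.081 tilt [0. 0.] t 33.42 j7 -0.54 gap 83.7 F [ 0.1   0.25 -0.21]
```

View pics/s23c.png

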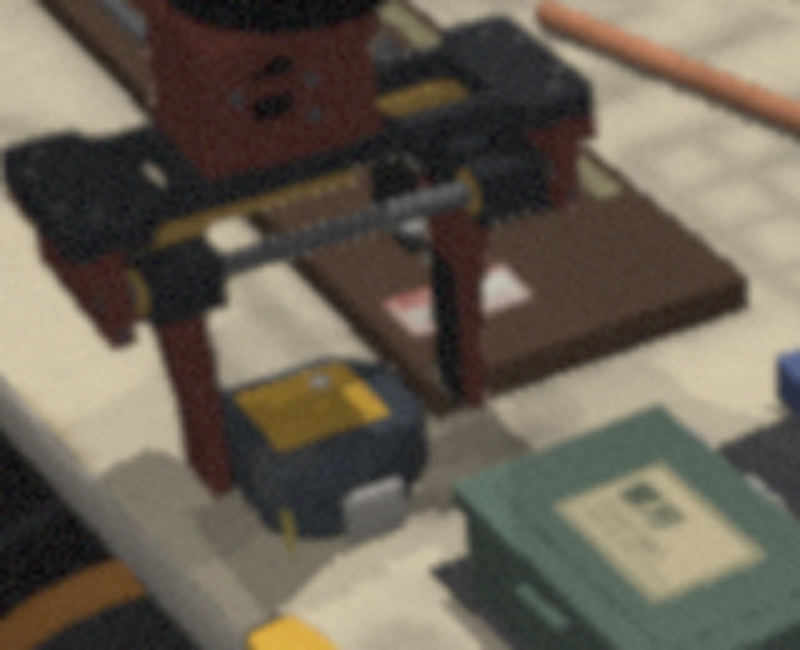

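```bash
python3 -m inch '{"gripper":[12,12,12,40,60,100,140,140,140,140],"offset":[[0,-0.15,0.4],[0,0,0],[0,0,0],[0,0,0],[0,0,0],[0,0,0],[0,0,0],[0,0,0],[0,0,0],[0,0,0]],"spin":[0,0,0,0,0,0,0,0,0,0]}' 40 >/dev/null && python3 -m inch '{"gripper":[140,140,140,140,140,140,140,140,140,140,140,140],"offset":[[0,0,0],[0,0,-0.5],[0,0,-1.5],[0,0,-2],[0,0,-2.5],[0,0,-2.5],[0,0,-2],[0,0,-1],[0,0,0],[0,0,0],[0,0,0],[0,0,0]],"spin":[0,0,0,0,0,0,0,0,0,0,0,0]}' 40;python3 - <<'E'
from h import *
s=r.observe();cv2.imwrite("pics/s24.png",r.grab_frame("scene"));crop("pics/s24c.png","pics/s24.png",150,110,310,240,5)
cv2.imwrite("pics/w24.png",r.grab_frame("wrist"));np.savez("w24.npz",tool_pos=s["tool_pos"],eef_rot=s["eef_rot"])
plan([448,149,125],-0.04)
E
```

```text
t: 35.25
tool_pos: [408.8, 284.2, 121.2]
eef_rot: [2.308, 2.131, -0.004]
contact_force: [0.9, -0.1, -2.4]
finger_gap: 61.7
spin -0.040 (0.3 rows) offset cm [-13.37   4.42  -0.34] now [409.13 284.33 121.44] jaw yaw -0.080 tilt [-0. -0.] t 35.35 j7 -0.64 gap 61.5 F [-1.21 -0.68 -2.97]
```

View pics/s24c.png

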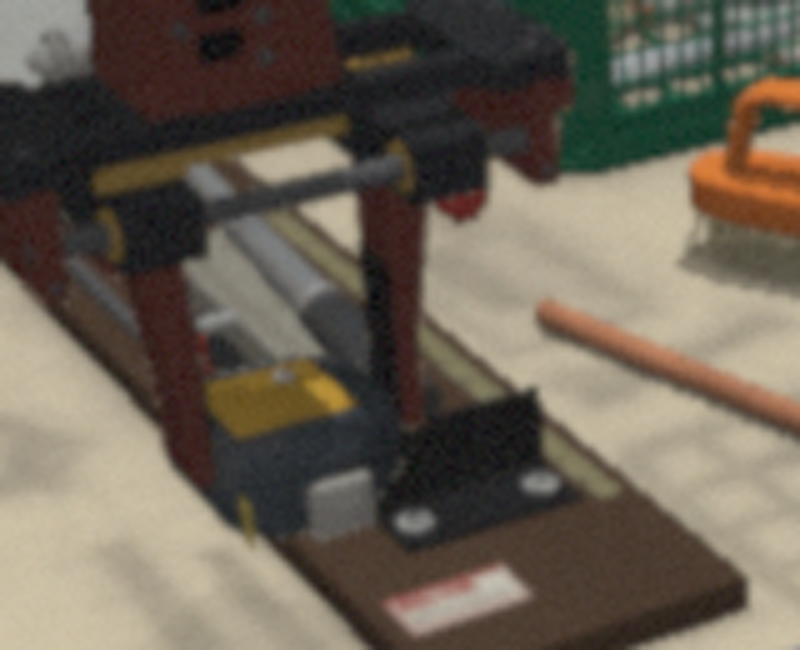

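View pics/w24.png

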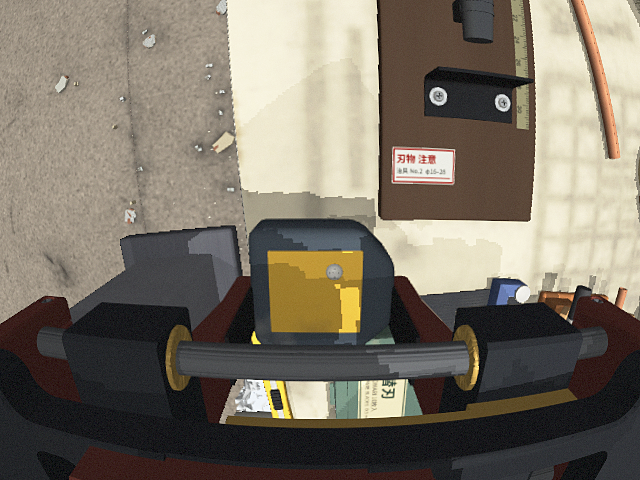

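```bash
python3 - <<'E'
from h import *
d=np.load("w24.npz"); s={k:d[k] for k in d};R,_=jaw(s)
for u,v,z in((290,219,30),(320,219,28),(255,300,28),(388,300,28)): print(R.T@(wonz(u,v,s["tool_pos"][2]+z,s)-s["tool_pos"]))
# new lid view from s21 scene / w22; recheck tin from top0 done. 
plan([448,147.5,121],-0.04)
E
```

```text
[ 41.19 -13.1  -30.07]
[ 40.8   -1.01 -28.09]
[  4.79 -29.65 -27.96]
[  4.86  28.83 -28.06]
spin -0.040 (0.3 rows) offset cm [-13.52   4.43   0.06] now [409.13 284.33 121.44] jaw yaw -0.080 tilt [-0. -0.] t 35.35 j7 -0.64 gap 61.5 F [-1.21 -0.68 -2.97]
```

```bash
python3 -m inch '{"gripper":[140,140,140,140,140,140,140,140,140,140,140,140,140,140],"offset":[[0,0,0],[-1,0.3,0],[-1.5,0.5,0],[-1.8,0.6,0],[-1.8,0.6,0],[-1.8,0.6,0],[-1.8,0.6,0],[-1.5,0.5,0],[-1.4,0.5,0],[-1.05,0.22,1],[0,0,2],[0,0,0],[0,0,0],[0,0,0]],"spin":[-0.04,0,0,0,0,0,0,0,0,0,0,0,0,0]}';python3 - <<'E'
from h import *
s=r.observe();cv2.imwrite("pics/w25.png",r.grab_frame("wrist"));cv2.imwrite("pics/s25.png",r.grab_frame("scene"));crop("pics/s25c.png","pics/s25.png",210,170,370,320,4.5)
plan([448,146,47.5],-0.04)
E
```

```text
t: 36.52
tool_pos: [448.5, 146.6, 92.9]
eef_rot: [2.266, 2.176, -0.0]
contact_force: [-0.6, 0.2, -2.1]
finger_gap: 61.4
spin 0.000 (0.0 rows) offset cm [-0.12 -0.08  4.57] now [448.86 147.18  93.24] jaw yaw -0.040 tilt [0. 0.] t 36.62 j7 -0.28 gap 61.1 F [ 0.25 -0.1  -1.88]
```

View pics/w25.png

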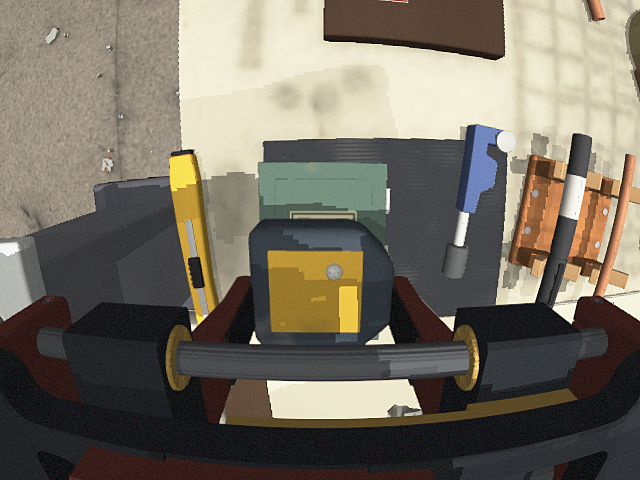

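View pics/s25c.png

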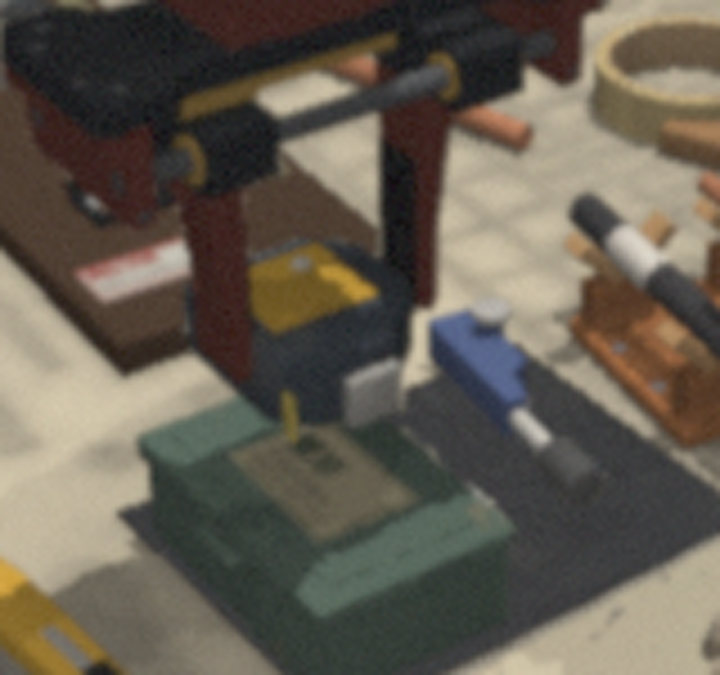

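```bash
python3 -m inch '{"gripper":[140,140,140,140,140,140,140,140],"offset":[[-0.1,-0.05,0.8],[0,0,1],[0,0,1],[0,0,0.8],[0,0,0.5],[0,0,0.3],[0,0,0],[0,0,0]],"spin":[0,0,0,0,0,0,0,0]}';python3 - <<'E'
from h import *
plan([448,146,47],-0.04)
E
```

```text
t: 37.28
tool_pos: [448.0, 145.7, 48.4]
eef_rot: [2.266, 2.176, -0.0]
contact_force: [-0.1, 0.3, -2.7]
finger_gap: 61.3
spin -0.000 (0.0 rows) offset cm [0.03 0.   0.14] now [447.96 145.68  48.43] jaw yaw -0.040 tilt [-0. -0.] t 37.28 j7 -0.22 gap 61.3 F [-0.07  0.29 -2.73]
```

```bash
python3 -m inch '{"gripper":[140,140,140,140],"offset":[[0,0,0.1],[0,0,0.1],[0,0,0],[0,0,0]],"spin":[0,0,0,0]}'
```

```text
t: 37.62
tool_pos: [448.3, 146.0, 47.1]
eef_rot: [2.265, 2.176, 0.002]
contact_force: [-1.4, -0.5, 4.3]
finger_gap: 61.8
```

```bash
python3 -m inch '{"gripper":[65,50,35,12,12,12,12,12,12,12,12,12,12,12,12,12],"offset":[[0,0,0],[0,0,0],[0,0,0],[0,0,0],[0,0,0],[0,0,0],[0,0,-1],[0,0,-2],[0,0,-2.5],[0,0,-2.5],[0,0,-2.5],[0,0,-2.5],[0,0,-2],[0,0,0],[0,0,0],[0,0,0]],"spin":[0,0,0,0,0,0,0,0,0,0,0,0,0,0,0,0]}';python3 - <<'E'
from h import *
s=r.observe();cv2.imwrite("pics/w26.png",r.grab_frame("wrist"));np.savez("w26.npz",tool_pos=s["tool_pos"],eef_rot=s["eef_rot"])
cv2.imwrite("pics/s26.png",r.grab_frame("scene"));crop("pics/s26c.png","pics/s26.png",230,170,430,320,4)
E
```

```text
t: 38.95
tool_pos: [447.3, 145.6, 196.2]
eef_rot: [-2.265, -2.176, 0.001]
contact_force: [-0.8, -0.5, 0.2]
finger_gap: 83.7
```

View pics/w26.png

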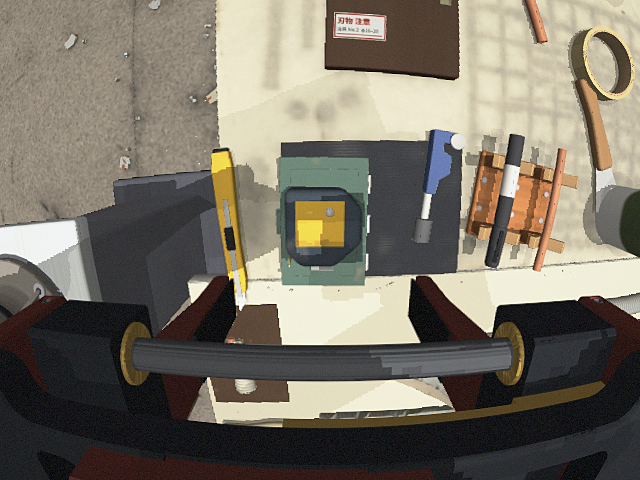

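View pics/s26c.png

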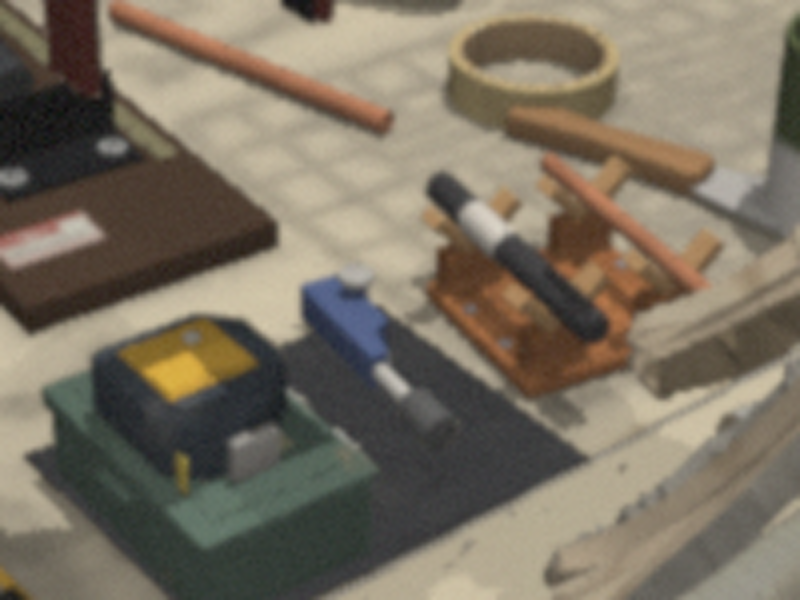

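Everything is in place. One numerical check from this view before handing in.

```bash
python3 - <<'E'
from h import *
d=np.load("w26.npz"); s={k:d[k] for k in d}
sc=np.array([wonz(u,v,10,s) for u,v in((485,177),(541,220))])
a=-0.171; S=np.array([654.2,160.6,0]);Rz=Ro.from_euler("z",a).as_matrix();F=lambda u,v,z:Rz.T@(wonz(u,v,z,s)-S)
for n,p,z in(("marker",((516,136),(492,266)),45),("tube",((562,150),(538,269)),41)):
    e=[F(*q,z) for q in p]; print(n,*e,"len",np.linalg.norm(e[0]-e[1]),"mid",(e[0]+e[1])/2,"ang",np.arctan2((e[0]-e[1])[0],(e[0]-e[1])[1]))
print("cutter edge",F(433,131,18),F(424,194,18),"knob end",F(421,242,10))
l=np.array([wonz(u,v,44,s) for u,v in((280.5,157),(368.5,158),(364.5,285),(282,285))]);print("lid",l,l.mean(0))
y=np.array([wonz(u,v,77,s) for u,v in((295,202),(344,201),(345,247),(297,248))]);print("yellow",y.mean(0), "expect offset from origin about (-1.7,7.5)")
print("tape top edge / hook",wonz(315,187,77,s),wonz(321,270,55,s),"sides",wonz(286,225,77,s),wonz(360,225,60,s))
f=r.grab_frame("top");cv2.imwrite("pics/t26.png",f)
print(r.observe()["t"])
E
```

```text
marker [-29.27  64.31  45.  ] [-27.86 -66.14  45.  ] len 130.46383505321688 mid [-28.56  -0.91  45.  ] ang -0.010786016440476264
tube [31.93 64.23 41.  ] [ 32.85 -63.99  41.  ] len 128.21920361369425 mid [32.39  0.12 41.  ] ang -0.007123245775717279
cutter edge [-106.48   53.59   18.  ] [-105.58   -9.31   18.  ] knob end [-97.05 -59.39  10.  ]
lid [[413.09 209.89  44.  ]
 [490.65 206.02  44.  ]
 [485.32  87.44  44.  ]
 [406.97  90.55  44.  ]] [449.01 148.47  44.  ]
yellow [446.08 153.99  77.  ] expect offset from origin about (-1.7,7.5)
tape top edge / hook [443.14 184.98  77.  ] [444.79 107.91  55.  ] sides [418.15 154.95  77.  ] [480.15 149.03  60.  ]
39.1
```

```bash
python3 -m inch '{"gripper":[12,12,12,12,12,12],"offset":[[0,0,-1],[0,0,-1],[0,0,0],[0,0,0],[0,0,0],[0,0,0]],"spin":[0,0,0,0,0,0]}'; python3 - <<'E'
from plant import r
print(r.close_job())
E
```

```text
t: 39.6
tool_pos: [447.7, 145.7, 216.4]
eef_rot: [-2.265, -2.176, 0.0]
contact_force: [0.0, 0.5, -0.1]
finger_gap: 83.7
the job is handed in; nothing more can be done
None
```

All four items are placed and the job was handed in at about 39.6 s with the arm clear; no verdict came back. My last measurements, from a wrist picture just before hand-in, put everything within tolerance:

| Item | Measured | Wanted |
|---|---|---|
| Tube (stand frame) | x +32 mm, y 0 mm, about 0.01 rad off parallel | x 22 to 38, y within ±15, below 0.12 rad |
| Marker (stand frame) | x −29 mm, y −1 mm, about 0.01 rad off parallel | x −38 to −22, y within ±15, below 0.12 rad |
| Cutter (stand frame) | x about −91 mm, y 0 to −3 mm, about 0.01 rad off parallel, flat | x −110 to −74, y within ±15, below 0.2 rad |
| Tape measure on the lid | about 2 mm from the middle, square by eye, flat | within 15 mm, below 0.2 rad |

- **Fingertip mismatch:** my first grasp of the marker closed on air. Two views showed the real fingertips about 12 mm behind the reported TCP, where the description has them 19 mm ahead. I allowed for that from then on, and every later grasp held.
- **Not measured:** the heights of the tube and marker in the notches were taken as the nominal 41 and 45 mm. I judged their seating from the pictures and, for the tube, from a 4.6 N contact on placing.
- **Disagreements:** different views of the tin lid's middle differed by up to about 4 mm. Its shorter side measured about 78–80 mm against the 86 mm given. I don't expect either to matter.

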